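# Read the sample jars on the indexing turntable

### The arm

A 6-joint arm with a two-finger parallel gripper is mounted at the origin on a cart in front of the work surface, level with it; the furniture and walls round the work are solid. World frame = base frame: x ahead of the robot, y to its left, z up, the work surface at z = 0. Lengths are in m, angles in rad, forces in N, time in s.
With the tool pointing down it reaches from about 0.325 to 0.75 m from the base axis. Payload 7.6 kg.
Tool frame: the origin (TCP) lies between the finger pads; the fingertips stand 8 mm ahead of it and the grasp point (between the pads) lies 11 mm behind it; z points along the fingers, y is the line along which they close (so a half turn about z gives the same grasp; the last joint's range is limited). The gripper opens to 85 mm and grips with 20 to 120 N. Pads are 22 mm wide; open, the fingers measure 114 mm over their backs; the gripper's body (76 mm by 85 mm) begins 54 mm behind the grasp point. The pads swing forward as they close: fully open they stand 13 mm farther back than shut.
Start: joints at [-1.271, 0.052, 1.401, -0, 1.689, -0.07], TCP at [0.19, -0.49, 0.239] pointing down, gripper open.
Joint ranges: [-2.9, 2.9], [-0.91, 2.17], [0.12, 2.37], [-1.06, 4.2], [0.26, 2.73], [-2.93, 2.93]. Speed limits (rad/s): [2.57, 2.57, 3.01, 3.14, 3.14, 3.14].

### API

Orientations are given as [roll, pitch, yaw] about the fixed x, y, z axes, in that order (R = Rz(yaw) Ry(pitch) Rx(roll)).
In Python, from bench import sense, snapshot, hand_in, masks_of gives the robot as it stands.
- The arm moves only by the tool apply_moves, never from a script. Its argument "motion" is a list that holds one entry, the list of rows, each a list of 7 numbers: the shift along the tool's x, y, z in cm, then the turn, a rotation vector about the tool's x, y, z in degrees, then the finger opening in cm, from 0 to 8.54. In form: [[[x, y, z, wx, wy, wz, jaw], ...]]. A call has 1 to 8 rows; each row is the pose to reach, as a shift and turn from the pose commanded when the call began, along the tool's axes at that moment; what a row does not reach only later rows make up. A row lasts 1/12 s, in which the tool goes at most 41.7 mm and 7.16 degrees, less where a joint would pass 70% of its speed; a pose out of reach is approached as far as the arm can. A call with a gripper value outside its range is refused whole. The fingers move at their own pace and stop on an object; "force" is the grip in N (left out, the last holds). Time passes only in rows, so rows that repeat a pose let the fingers close. It gives the time, the measured TCP pose, the force, the opening and the grip force at its end, in the units of the state.
- sense(): the state, without advancing time (a new reading comes with each control period).
- snapshot(name): name is "side" or "top"; returns a dict with "img" (420x560x3 uint8, blue, green, red), "vfov" (degrees; the focal length in pixels is half the picture's height over the tangent of half this angle, whatever the lens; pixels are square), "cx", "cy" (the principal point, pixels), "cam_to_world" (4x4, takes a point from camera to world coordinates). Camera axes: x right, y down, z forward; pixel columns grow to the right and rows downward; lengths in m; the calibration is good to about 2 mm. A picture is of the moment at which its call begins. There is no depth.
- hand_in(): hands the job in; it is judged then, once.
Trained networks look in the newest picture that a camera, given by its name, has taken for a name from the list of things; names that differ only in an ending like _2 or _b are one class to them, and where a whole thing is asked for, a point or a joint stands for the part that bears it (a point fixed in the world has none). Each returns a list of dicts, best first, with "conf" (0 to 1); they miss things now and then, are a little off and sometimes report something else, mostly with a low value. They report only what shows in the picture. A call takes as long as a camera call. They do not tell look-alikes from the thing itself.
- masks_of(camera, label): "pixels" (420x560 bool, what is visible of it) and "position" ([column, row] in pixels, amid what is visible of it).
The state is a dict: "clock": time; "qpos": joint angles; "joint_vel": joint speeds; "joint_torque": joint torques, N m; "tcp_pos": TCP position; "tcp_rot": TCP orientation; "ft_force": force on the tool from outside, world axes, zero at the start; "torque": the same for the moment, N m; "gripper_width": finger opening in m; "grasp_force": force on a finger pad.
Only numpy, scipy, OpenCV 4.12 (cv2) and the standard library are available. Lean on these libraries where they do the work, as an engineer would, in place of code of your own. Each camera call takes 0.05 s, during which the arm holds its last target. There are 200 camera calls.

### The job

Stand every amber sample jar from the bench upright in its own bay of the turntable with its label facing outward, and by turning the table stop each jar squarely in front of the reader for a second, label towards it, from the tallest jar down to the shortest. Finish with an empty bay stopped at the reader and all the jars left standing in the middle of their bays. Never touch a jar while it is in the bay at the reader, so load the other bays, and leave the other things on the bench alone.

Things in the scene. Friction and masses are not known exactly. Their poses are not given: they have to be found in the camera images.
- stand: label reader stand, fixed: a round grey foot 212 mm across and 22 mm high under the turntable, and a white reader block (46 x 76 mm, top 100 mm above the bench) whose dark window faces the turntable. Origin: on the bench, on the turntable's axis; x points from the axis to the reader block (its window is 125 mm from the axis), z up
- turntable (a joint): turntable angle, rad (+ counterclockwise from above), limits -12.6 to 12.6. Aluminium disc, flat top 35 mm above the bench, rim 220 mm across standing 13 mm above it, 3 mm thick; five bays 72 degrees apart. A sprung detent pulls it into the nearest multiple of 2*pi/5 (a bay at the reader) within a second of letting go; turning past one takes about 0.15 N m. At 0, bay0 is at the reader; at q, bay k lies at k*2*pi/5 + q from the stand's x axis
- handle (a point): middle of the turntable's handle: a black upright bar 56 mm long (along this point's x), 14 mm wide (y) and 38 mm high, on a thin post on the turntable's axis; this point is 106 mm above the bench, the bar reaches from 82 to 120 mm. Grip it across its width and turn
- read_spot (a point): middle of the bay that stands at the reader (fixed), on the turntable's top, 76 mm from the axis; x points to the reader's window
- bay0 (a point): middle of bay 0 on the turntable's top (turns with it), a flat grey pad 49 mm across, 76 mm from the axis; x points along the turntable's own x axis, so bay 0 lies 0 degrees counterclockwise from x
- bay1 (a point): middle of bay 1 on the turntable's top (turns with it), a flat grey pad 49 mm across, 76 mm from the axis; x points along the turntable's own x axis, so bay 1 lies 72 degrees counterclockwise from x
- bay2 (a point): middle of bay 2 on the turntable's top (turns with it), a flat grey pad 49 mm across, 76 mm from the axis; x points along the turntable's own x axis, so bay 2 lies 144 degrees counterclockwise from x
- bay3 (a point): middle of bay 3 on the turntable's top (turns with it), a flat grey pad 49 mm across, 76 mm from the axis; x points along the turntable's own x axis, so bay 3 lies 216 degrees counterclockwise from x
- bay4 (a point): middle of bay 4 on the turntable's top (turns with it), a flat grey pad 49 mm across, 76 mm from the axis; x points along the turntable's own x axis, so bay 4 lies 288 degrees counterclockwise from x
- jar_a: tallest of the amber sample jars: upright cylinder 44 mm in diameter, 88 mm high, black cap on the top 17 mm, 50 to 130 g, heavy base. Origin at the centre of its underside, z up, x points to its marked side: a white paper label with a strip that runs up over the edge of the cap to its middle. Absent in some starts
- jar_a_label (a point): middle of the label of jar_a: on its wall, 22 mm from its axis along its x, at half its height
- jar_b: second tallest of the amber sample jars: upright cylinder 44 mm in diameter, 76 mm high, black cap on the top 17 mm, 50 to 130 g, heavy base. Origin at the centre of its underside, z up, x points to its marked side: a white paper label with a strip that runs up over the edge of the cap to its middle. Absent in some starts
- jar_b_label (a point): middle of the label of jar_b: on its wall, 22 mm from its axis along its x, at half its height
- jar_c: third tallest of the amber sample jars: upright cylinder 44 mm in diameter, 64 mm high, black cap on the top 17 mm, 50 to 130 g, heavy base. Origin at the centre of its underside, z up, x points to its marked side: a white paper label with a strip that runs up over the edge of the cap to its middle. Absent in some starts
- jar_c_label (a point): middle of the label of jar_c: on its wall, 22 mm from its axis along its x, at half its height
- jar_d: shortest of the amber sample jars: upright cylinder 44 mm in diameter, 52 mm high, black cap on the top 17 mm, 50 to 130 g, heavy base. Origin at the centre of its underside, z up, x points to its marked side: a white paper label with a strip that runs up over the edge of the cap to its middle. Absent in some starts
- jar_d_label (a point): middle of the label of jar_d: on its wall, 22 mm from its axis along its x, at half its height
- tape: roll of label tape, 68 mm across, 19 mm high, bystander; origin at the centre of its underside
- capsule_vial_1: small vial 23 mm across, 52 mm high, bystander; origin at the centre of its underside
- capsule_vial_2: small vial 23 mm across, 52 mm high, bystander; origin at the centre of its underside
- clip: metal pinch clip 56 mm long, bystander; origin at the centre of its underside
- amber_dropper: amber dropper bottle 52 mm across, 140 mm high, bystander, fixed; origin at the centre of its underside
- disc_box: card box 70 x 70 x 32 mm, bystander, fixed; origin at the centre of its underside
- titration_stand: burette stand, fixed, on the lower bench to the left of the work: a tall burette (upright at about x 0.33, y 0.33 m, up to 0.65 m above the bench top) and clamps at about 0.4 m; keep the elbow clear of it. (On the right of the bench stands a fixed red basin, 270 mm across, 90 mm high)
There are look-alikes about, which are no part of the job. What is shaped like the jar_c but green or turquoise is not meant. Leave any green look-alike of the jar_b alone.

How it is judged:
By the outcome, as a careful person would: the job done as asked, in the order asked, and still so for the second after the job is handed in, with the robot touching nothing.
Of jar_a, jar_b, jar_c, jar_d only 3 to 4 are there at a start; the rules pass over those that are not, and their reading is None.
At some moment in a run one of jar_a, jar_b, jar_c, jar_d may be knocked a few centimetres aside while the robot is not near it.
It also fails if it takes over 210 s, if anything falls off the work surface, if the arm or the gripper's body presses on something with over 40 N, if the wrist force passes 120 N, or if a joint passes its speed limit or range.

## Working session

There is one attempt and no reset: what is moved stays moved. The work goes in short steps, Python scripts to look and compute and a tool call to move; the robot and the scene stay as the last step left them, time stands still between calls to the robot, and variables do not carry over. Pictures are saved under pics/ and viewed, at most 14 in all, crops included, and the job is handed in when it is done.

Besides the shell and the picture viewer there is one more tool, called after "Call:" in YAML: its name, and indented under it one key for each argument. apply_moves: Moves the arm, as the interface text tells. Its arguments: {"type":"object","properties":{"motion":{"type":"array"},"force":{"type":"number"}},"required":["motion"]}

```bash
mkdir -p pics; ls; cat > h.py <<'E'
import numpy as np, cv2
from bench import sense, snapshot, hand_in, masks_of
def ray(s,u,v):
    f=s['img'].shape[0]/2/np.tan(np.radians(s['vfov'])/2)
    T=np.array(s['cam_to_world']); d=T[:3,:3]@np.array([(u-s['cx'])/f,(v-s['cy'])/f,1]); return T[:3,3],d
def atz(s,u,v,z):
    o,d=ray(s,u,v); return o+d*(z-o[2])/d[2]
def proj(s,p):
    f=s['img'].shape[0]/2/np.tan(np.radians(s['vfov'])/2)
    T=np.array(s['cam_to_world']); c=T[:3,:3].T@(np.array(p)-T[:3,3]); return np.array([s['cx']+f*c[0]/c[2],s['cy']+f*c[1]/c[2]])
E
python3 - <<'E'
from h import *
for n in('top','side'):
    s=snapshot(n); cv2.imwrite(f'pics/{n}0.png',cv2.resize(s['img'],(784,588),interpolation=cv2.INTER_CUBIC))
    print(n,s['vfov'],s['cx'],s['cy'],np.round(s['cam_to_world'],3).tolist())
    for l in['jar_a','stand','turntable','handle','tape','capsule_vial_1','clip','amber_dropper','disc_box']:
        for m in masks_of(n,l):
            if m['conf']>.2:
                u,v=m['position'];print(l,round(m['conf'],2),np.round([u,v]),int(m['pixels'].sum()),np.round(atz(s,u,v,0.0),3))
print(sense())
E
```

```text
pics
top 47.351773021159744 286.913035074487 207.68336886248994 [[-0.029, -0.995, 0.092, 0.37], [-1.0, 0.029, 0.003, 0.082], [-0.005, -0.092, -0.996, 1.546], [0.0, 0.0, 0.0, 1.0]]
jar_a 0.69 [306. 207.] 137 [0.514 0.023 0.   ]
jar_a 0.65 [302. 232.] 159 [0.432 0.04  0.   ]
jar_a 0.59 [337. 196.] 211 [ 0.546 -0.077  0.   ]
jar_a 0.54 [340. 228.] 170 [ 0.444 -0.083  0.   ]
jar_a 0.53 [305. 261.] 167 [0.339 0.034 0.   ]
jar_a 0.47 [336. 259.] 182 [ 0.344 -0.066  0.   ]
jar_a 0.43 [253. 244.] 178 [0.398 0.199 0.   ]
stand 0.95 [266. 162.] 4355 [0.665 0.151 0.   ]
stand 0.37 [266. 170.] 3961 [0.638 0.151 0.   ]
turntable 0.96 [268. 166.] 3879 [0.651 0.145 0.   ]
turntable 0.22 [262. 164.] 4404 [0.661 0.163 0.   ]
handle 0.66 [268. 166.] 3957 [0.654 0.143 0.   ]
tape 0.59 [378. 244.] 120 [ 0.388 -0.203  0.   ]
capsule_vial_1 0.71 [266. 171.] 3882 [0.636 0.152 0.   ]
capsule_vial_1 0.41 [356. 252.] 42 [ 0.364 -0.132  0.   ]
clip 0.39 [335. 198.] 189 [ 0.54  -0.072  0.   ]
amber_dropper 0.66 [188. 190.] 267 [0.582 0.405 0.   ]
amber_dropper 0.38 [342. 226.] 180 [ 0.449 -0.09   0.   ]
amber_d
[... 1154 characters left out ...]
0.382 0.   ]
{'clock': 1.0, 'qpos': array([-1.27130655e+00,  5.22101724e-02,  1.40071080e+00,  2.63849401e-05,
        1.68861564e+00, -7.02723037e-02]), 'joint_vel': array([-0.00013975,  0.00020275,  0.00050281, -0.0006655 , -0.00102165,
       -0.00033499]), 'joint_torque': array([ 7.48232851e-04, -3.81546235e+01, -3.60318840e+01, -1.30877692e-05,
        1.48223166e-04, -1.03585503e-06]), 'tcp_pos': array([ 0.18977685, -0.48951249,  0.23931255]), 'tcp_rot': array([ 3.14153491e+00, -2.22019541e-05,  3.69765180e-01]), 'ft_force': array([-0.46111654, -0.32077058,  0.24189842]), 'torque': array([-0.02889598, -0.0323658 ,  0.01311326]), 'grasp_force': 0.0, 'gripper_width': 0.08497502775606759}
```

```bash
python3 - <<'E'
from h import *
s=snapshot('top'); c=s['img'][120:290,170:400]; cv2.imwrite('pics/topc.png',cv2.resize(c,None,fx=3.4,fy=3.4,interpolation=cv2.INTER_CUBIC))
s=snapshot('side'); c=s['img'][140:320,190:400]; cv2.imwrite('pics/sidec.png',cv2.resize(c,None,fx=3.3,fy=3.3,interpolation=cv2.INTER_CUBIC))
E
```

```text
(no output)
```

View pics/topc.png

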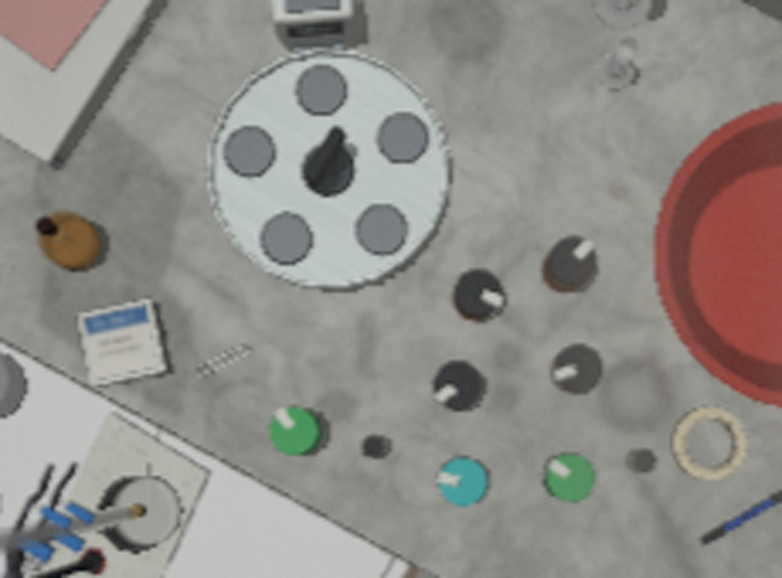

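View pics/sidec.png

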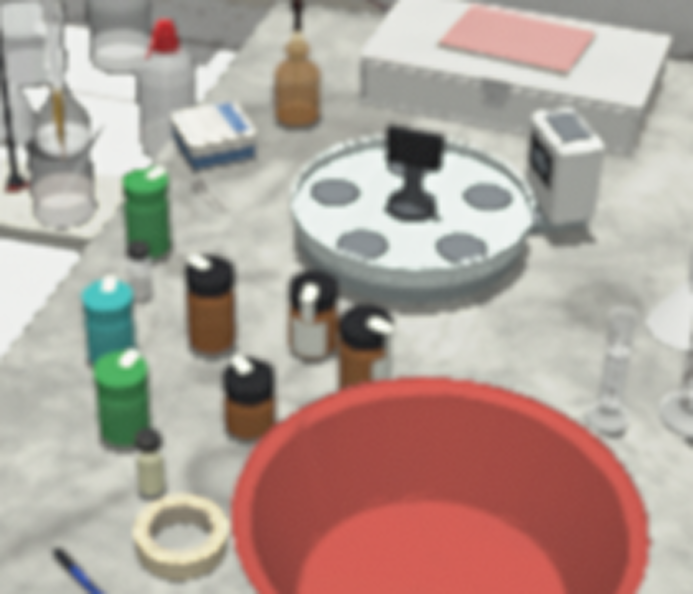

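Four amber jars with black caps show (topc px): J1 (478,295), J2 (570,264), J3 (459,386) and J4 (578,369). The green ones (295,430) and (570,477) and the turquoise one (463,481) are look-alikes. All four jars a–d are therefore present. J3 looks tallest and J4 shortest, and I'll fit a model to confirm that.

```bash
cat >> h.py <<'E'
from scipy.optimize import minimize, least_squares
H={'a':.088,'b':.076,'c':.064,'d':.052}
S=6
def ring(x,y,z,r=.022,n=32):
    t=np.linspace(0,2*np.pi,n,endpoint=False); return np.c_[x+r*np.cos(t),y+r*np.sin(t),np.full(n,z)]
def render(s,x,y,yaw,h,box,z0=0):
    u0,v0,u1,v1=box; img=np.zeros(((v1-v0)*S,(u1-u0)*S,3),np.float32)
    P=lambda p:np.int32(np.round((np.array([proj(s,q) for q in p])+.5-[u0,v0])*S))
    hull=lambda p,c:cv2.fillConvexPoly(img,cv2.convexHull(P(p)),c)
    bg=np.median(s['img'][v0:v1,u0:u1].reshape(-1,3),0).tolist(); img[:]=bg
    hull(np.r_[ring(x,y,z0),ring(x,y,z0+h)],(30,65,115))
    a=yaw+np.linspace(-.75,.75,9); cam=np.array(s['cam_to_world'])[:3,3]
    a2=[q for q in a if (cam[0]-x)*np.cos(q)+(cam[1]-y)*np.sin(q)>.022]
    if len(a2)>1:
        hull([[x+.022*np.cos(q),y+.022*np.sin(q),z0+z] for q in a2 for z in(.012,h-.02)],(170,175,175))
    hull(np.r_[ring(x,y,z0+h-.017),ring(x,y,z0+h)],(30,30,30))
    hull(ring(x,y,z0+h),(45,45,45))
    c,sn=np.cos(yaw),np.sin(yaw); w=.0045
    hull([[x+r*c-k*sn,y+r*sn+k*c,z0+h] for r in(0,.022) for k in(-w,w)],(215,220,220))
    return cv2.GaussianBlur(cv2.resize(img,(u1-u0,v1-v0),interpolation=cv2.INTER_AREA),(0,0),.6)
def fit(views,x,y,hs=H,z0=0,yaws=np.arange(-3,3.2,.5),cams=('top','side')):
    out={}
    for k,h in hs.items():
        B=[]
        for n in cams:
            s=views[n]; p=np.array([proj(s,q) for q in np.r_[ring(x,y,z0,.03),ring(x,y,z0+.088,.03)]])
            B.append((s,tuple(map(int,np.r_[p.min(0)-2,p.max(0)+3]))))
        def c(v):
            t=0
            for s,b in B:
                I=s['img'][b[1]:b[3],b[0]:b[2]].astype(float); t+=np.mean(np.minimum(abs(I-render(s,v[0],v[1],v[2],h,b,z0)),70))
            return t
        v=[x,y,min(yaws,key=lambda q:c([x,y,q]))]
        for sz in(.008,.004):
            r=minimize(c,v,method='Nelder-Mead',options=dict(initial_simplex=np.array([v,[v[0]+sz,v[1],v[2]],[v[0],v[1]+sz,v[2]],[v[0],v[1],v[2]+.4]]),maxfev=90)); v=r.x
            v[2]=min([v[2]]+[v[2]+d for d in np.arange(-3,3.2,.4)],key=lambda q:c([v[0],v[1],q]))
        out[k]=(round(r.fun,2),np.round(r.x,4))
    return out
def table(s,p0,th0):
    # pads: centroid of grey on the bright disc
    g=cv2.cvtColor(s['img'],cv2.COLOR_BGR2GRAY).astype(float); best=[]
    def res(v):
        e=[]
        gg=cv2.GaussianBlur(g,(0,0),.7)
        for k in range(5):
            a=v[2]+k*2*np.pi/5; cx,cy=v[0]+.076*np.cos(a),v[1]+.076*np.sin(a)
            for r in(.012,.020,.029,.032):
                q=np.array([proj(s,w) for w in ring(cx,cy,.035,r,24)],np.float32)
                m=cv2.remap(gg.astype(np.float32),q[:,:1],q[:,1:],cv2.INTER_LINEAR).ravel()
                e+=list(np.clip(m,60,210)-(125 if r<.025 else 200))
        return np.sum(np.abs(e))/100
    r=minimize(res,[p0[0],p0[1],th0],method='Nelder-Mead',options=dict(initial_simplex=[[p0[0],p0[1],th0],[p0[0]+.01,p0[1],th0],[p0[0],p0[1]+.01,th0],[p0[0],p0[1],th0+.15]]))
    return r.fun,r.x
E
python3 - <<'E'
from h import *
V={n:snapshot(n) for n in('top','side')}
for nm,(a,b) in dict(J1=(478,295),J2=(570,264),J3=(459,386),J4=(578,369)).items():
    x,y,_=atz(V['top'],a/3.4+170,b/3.4+120,.07)
    print(nm,np.round([x,y],3),fit(V,x,y))
s=V['top']; q=lambda a,b:atz(s,a/3.4+170,b/3.4+120,.035)
P=np.array([q(321,90),q(403,137),q(381,229),q(286,238),q(249,151)]); c=P.mean(0)
th=np.arctan2(*(P[0]-c)[1::-1]); print('pads',np.round(c,4),th,np.round(np.hypot(*(P-c)[:,:2].T),4))
for n in V: print(n,table(V[n],c,th))
for t,im in(('top',V['top']['img'][150:190,245:290]),('side',V['side']['img'][170:215,295:345])): cv2.imwrite(f'pics/h{t}.png',cv2.resize(im,None,fx=8,fy=8,interpolation=cv2.INTER_CUBIC))
A=cv2.imread('pics/htop.png');B=cv2.imread('pics/hside.png');h=max(len(A),len(B))
cv2.imwrite('pics/hh.png',np.hstack([cv2.copyMakeBorder(m,0,h-len(m),0,0,0) for m in(A,B)]))
E
```

```text
J1 [0.508 0.013] {'a': (np.float64(55.1), array([ 0.5107,  0.0121, -2.1579])), 'b': (np.float64(51.64), array([ 0.5116,  0.0125, -2.0316])), 'c': (np.float64(48.49), array([ 0.5127,  0.0127, -2.036 ])), 'd': (np.float64(51.3), array([ 0.513 ,  0.0128, -1.9668]))}
J2 [ 0.534 -0.072] {'a': (np.float64(42.84), array([ 0.5366, -0.0728, -0.6976])), 'b': (np.float64(45.38), array([ 0.537 , -0.0724, -0.7289])), 'c': (np.float64(47.35), array([ 0.5377, -0.0732, -0.7364])), 'd': (np.float64(48.45), array([ 0.5385, -0.0737, -0.7533]))}
J3 [0.426 0.033] {'a': (np.float64(37.09), array([0.4277, 0.034 , 2.0609])), 'b': (np.float64(33.16), array([0.4277, 0.0346, 2.0816])), 'c': (np.float64(36.76), array([0.4283, 0.0346, 2.0994])), 'd': (np.float64(40.01), array([0.4285, 0.0343, 2.0998]))}
J4 [ 0.438 -0.076] {'a': (np.float64(57.73), array([ 0.4393, -0.072 ,  1.8098])), 'b': (np.float64(56.34), array([ 0.4405, -0.074 ,  1.8545])), 'c': (np.float64(54.33), array([ 0.4404, -0.0752,  1.8286])), 'd': (np.float64(51.03), array([ 0.4405, -0.0768,  1.7904]))}
pads [0.6344 0.1479 0.035 ] 0.062426218170571146 [0.0755 0.0766 0.0757 0.0762 0.0763]
top (np.float64(45.372779846191406), array([0.63476581, 0.14902349, 0.06405991]))
side (np.float64(135.90328979492188), array([0.63782531, 0.14911597, 0.06317216]))
```

View pics/hh.png

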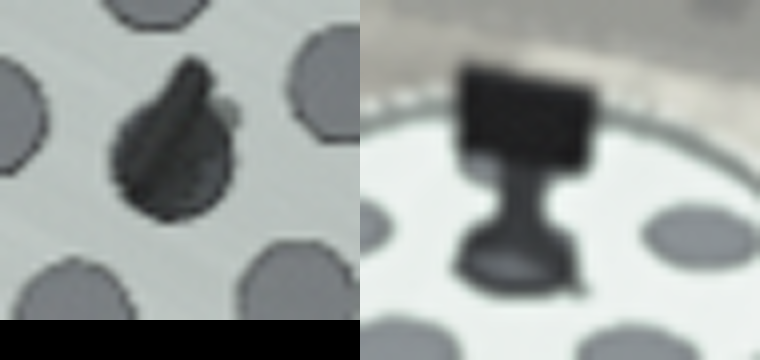

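J2 is a, J3 is b, J1 is c and J4 is d: each height fits its own jar best, and the yaws agree with the strips. The handle bar's far end shows at htop (195,62). In hside its top edge runs from (460,65) to (597,92).

```bash
python3 - <<'E'
from h import *
V={n:snapshot(n) for n in('top','side')}
t,s=V['top'],V['side']
c=np.array([.6355,.149]); 
print('axis proj htop',(proj(t,[*c,.12])-[245,150]+.5)*8)
e=atz(t,195/8+245-.5,65/8+150-.5,.12); d=e[:2]-c; print('end',d,np.hypot(*d),np.arctan2(d[1],d[0]))
a=atz(s,(460-360)/8+295-.5,65/8+170-.5,.12);b=atz(s,(597-360)/8+295-.5,90/8+170-.5,.12)
d=b-a;print(a,b,np.hypot(*d[:2]),np.arctan2(d[1],d[0]),(a+b)/2)
E
```

```text
axis proj htop [161.95356338 119.6707526 ]
end [ 0.02052088 -0.01298742] 0.024285374948297793 -0.5642516411688551
[0.61513196 0.16259043 0.12      ] [0.66061397 0.13516262 0.12      ] 0.05311212716409279 -0.5426572592359985 [0.63787297 0.14887652 0.12      ]
```

```bash
cat >> h.py <<'E'
def plan(wps,start=None):
    """wps: (x,y,z,yaw[,ncalls]); prints per-call final shift in the tool frame (cm, deg about tool z)"""
    st=sense()
    if start is None: start=[*st['tcp_pos'],st['tcp_rot'][2]]
    p=np.array(start,float); print('at',np.round(p,4),'rp',np.round(st['tcp_rot'][:2],3),'t',round(st['clock'],1))
    for w in wps:
        g=np.array(w[:4],float); d=g-p
        n=w[4] if len(w)>4 else max(1,int(np.ceil(max(np.linalg.norm(d[:3])/.27,abs(d[3])/np.radians(50)))))
        for i in range(n):
            y=p[3]; e=d[:3]/n
            print([round(100*(e[0]*np.cos(y)+e[1]*np.sin(y)),2),round(100*(e[0]*np.sin(y)-e[1]*np.cos(y)),2),round(-100*e[2],2),0,0,round(-np.degrees(d[3]/n),1)],'->',np.round(p+d/n,3))
            p=p+d/n
    q1=np.arctan2(p[1],p[0]); print('q6 end ~',round(q1+np.pi/2-p[3],2))
C=np.array([.636,.149]); T0=.064
def bay(k,r=.076): a=T0+k*2*np.pi/5; return C[0]+r*np.cos(a),C[1]+r*np.sin(a),a
E
python3 -c "
from h import *
plan([(.5365,-.073,.20,2.44),(.5365,-.073,.056,2.44,1)])"
```

```text
at [ 0.1898 -0.4895  0.2393  0.3698] rp [3.142 0.   ] t 1.3
[np.float64(15.79), np.float64(-8.77), np.float64(1.31), 0, 0, np.float64(-39.5)] -> [ 0.305 -0.351  0.226  1.06 ]
[np.float64(17.76), np.float64(3.29), np.float64(1.31), 0, 0, np.float64(-39.5)] -> [ 0.421 -0.212  0.213  1.75 ]
[np.float64(11.6), np.float64(13.85), np.float64(1.31), 0, 0, np.float64(-39.5)] -> [ 0.536 -0.073  0.2    2.44 ]
[np.float64(0.0), np.float64(0.0), np.float64(14.4), 0, 0, np.float64(0.0)] -> [ 0.536 -0.073  0.056  2.44 ]
q6 end ~ -1.0
```

Call:
apply_moves:
  motion:
    - [[15.79,-8.77,1.31,0,0,-39.5,7],[15.79,-8.77,1.31,0,0,-39.5,7],[15.79,-8.77,1.31,0,0,-39.5,7],[15.79,-8.77,1.31,0,0,-39.5,7],[15.79,-8.77,1.31,0,0,-39.5,7],[15.79,-8.77,1.31,0,0,-39.5,7],[15.79,-8.77,1.31,0,0,-39.5,7],[15.79,-8.77,1.31,0,0,-39.5,7]]
  force: 45

```text
clock: 1.97
tcp_pos: [0.3053, -0.3507, 0.2263]
tcp_rot: [3.141, 0.0, 1.057]
ft_force: [0.7, -0.8, -0.0]
gripper_width: 0.0698
grasp_force: 0.0
```

Call:
apply_moves:
  motion:
    - [[17.76,3.29,1.31,0,0,-39.5,7],[17.76,3.29,1.31,0,0,-39.5,7],[17.76,3.29,1.31,0,0,-39.5,7],[17.76,3.29,1.31,0,0,-39.5,7],[17.76,3.29,1.31,0,0,-39.5,7],[17.76,3.29,1.31,0,0,-39.5,7],[17.76,3.29,1.31,0,0,-39.5,7],[17.76,3.29,1.31,0,0,-39.5,7]]

```text
clock: 2.63
tcp_pos: [0.4207, -0.2125, 0.2131]
tcp_rot: [-3.141, 0.0, 1.744]
ft_force: [0.2, 0.5, 0.2]
gripper_width: 0.0698
grasp_force: 0.0
```

Call:
apply_moves:
  motion:
    - [[11.6,13.85,1.31,0,0,-39.5,7],[11.6,13.85,1.31,0,0,-39.5,7],[11.6,13.85,1.31,0,0,-39.5,7],[11.6,13.85,1.31,0,0,-39.5,7],[11.6,13.85,1.31,0,0,-39.5,7],[11.6,13.85,1.31,0,0,-39.5,7],[11.6,13.85,1.31,0,0,-39.5,7],[11.6,13.85,1.31,0,0,-39.5,7]]

```text
clock: 3.3
tcp_pos: [0.5366, -0.0743, 0.2]
tcp_rot: [-3.141, 0.0, 2.432]
ft_force: [1.2, 0.4, 0.1]
gripper_width: 0.0699
grasp_force: 0.0
```

```bash
python3 -c "
from h import *
V={'side':snapshot('side')}
print(fit(V,.5365,-.073,{'a':.088},cams=('side',),yaws=[-.7]))
x,y,a=bay(-1); print(x,y,a)
p=sense()['tcp_pos']
g=(.5366,-.0743,.056,2.432)
plan([(.5366,-.0735,.056,2.432,2),(.5366,-.0735,.22,2.432,1),(x,y,.22,a+np.pi-.008+.7-.70,1),(x,y,.105,a+np.pi-.008,1),(x,y,.0925,a+np.pi-.008,1)])"
```

```text
{'a': (np.float64(29.9), array([ 0.5425, -0.072 , -0.8814]))}
0.6640599916781867 0.07836971706824268 -1.1926370614359172
at [ 0.5365 -0.0744  0.2001  2.4322] rp [-3.141  0.   ] t 3.4
[np.float64(0.03), np.float64(0.04), np.float64(7.21), 0, 0, np.float64(0.0)] -> [ 0.537 -0.074  0.128  2.432]
[np.float64(0.03), np.float64(0.04), np.float64(7.21), 0, 0, np.float64(0.0)] -> [ 0.537 -0.074  0.056  2.432]
[np.float64(0.0), np.float64(0.0), np.float64(-16.4), 0, 0, np.float64(-0.0)] -> [ 0.537 -0.074  0.22   2.432]
[np.float64(0.23), np.float64(19.83), np.float64(-0.0), 0, 0, np.float64(28.1)] -> [0.664 0.078 0.22  1.941]
[np.float64(0.0), np.float64(0.0), np.float64(11.5), 0, 0, np.float64(0.0)] -> [0.664 0.078 0.105 1.941]
[np.float64(0.0), np.float64(0.0), np.float64(1.25), 0, 0, np.float64(-0.0)] -> [0.664 0.078 0.092 1.941]
q6 end ~ -0.25
```

Call:
apply_moves:
  motion:
    - [[0,0,4,0,0,0,7],[0,0,8,0,0,0,7],[0,0,11,0,0,0,7],[0,0.05,13,0,0,0,7],[0,0.05,14.4,0,0,0,7],[0,0.05,14.4,0,0,0,7],[0,0.05,14.4,0,0,0,4],[0,0.05,14.4,0,0,0,4]]

```text
clock: 4.02
tcp_pos: [0.5378, -0.0737, 0.0576]
tcp_rot: [3.141, 0.002, 2.436]
ft_force: [0.9, 0.2, 0.6]
gripper_width: 0.0471
grasp_force: 0.0
```

Call:
apply_moves:
  motion:
    - [[0,0,0,0,0,0,3.8],[0,0,0,0,0,0,3.8],[0,0,0,0,0,0,3.8],[0,0,0,0,0,0,3.8],[0,0,0,0,0,0,3.8],[0,0,0,0,0,0,3.8]]

```text
clock: 4.52
tcp_pos: [0.5381, -0.0734, 0.0579]
tcp_rot: [3.141, 0.003, 2.438]
ft_force: [-0.8, -1.1, 6.8]
gripper_width: 0.0432
grasp_force: 46.3
```

Call:
apply_moves:
  motion:
    - [[0,0,-1,0,0,0,3.8],[0,0,-3,0,0,0,3.8],[0,0,-6,0,0,0,3.8],[0,0,-9,0,0,0,3.8],[0,0,-12,0,0,0,3.8],[0,0,-14,0,0,0,3.8],[0,0,-16,0,0,0,3.8],[0,0,-16.4,0,0,0,3.8]]

```text
clock: 5.18
tcp_pos: [0.5381, -0.0729, 0.2247]
tcp_rot: [3.138, 0.006, 2.438]
ft_force: [0.3, -0.5, -1.7]
gripper_width: 0.043
grasp_force: 45.9
```

```bash
python3 -c "
from h import *
x,y,a=bay(-1); Y=2.438+(a+.70)
s=snapshot('side')
c=s['img'][150:260,230:400]; cv2.imwrite('pics/held.png',cv2.resize(c,None,fx=4,fy=4,interpolation=cv2.INTER_CUBIC))
plan([(x,y,.225,Y,1),(x,y,.105,Y,1),(x,y,.0935,Y,1)])"
```

```text
at [ 0.5379 -0.073   0.2233  2.438 ] rp [3.139 0.005] t 5.2
[np.float64(0.17), np.float64(19.7), np.float64(-0.17), 0, 0, np.float64(28.2)] -> [0.664 0.078 0.225 1.945]
[np.float64(0.0), np.float64(0.0), np.float64(12.0), 0, 0, np.float64(-0.0)] -> [0.664 0.078 0.105 1.945]
[np.float64(0.0), np.float64(0.0), np.float64(1.15), 0, 0, np.float64(-0.0)] -> [0.664 0.078 0.094 1.945]
q6 end ~ -0.26
```

View pics/held.png

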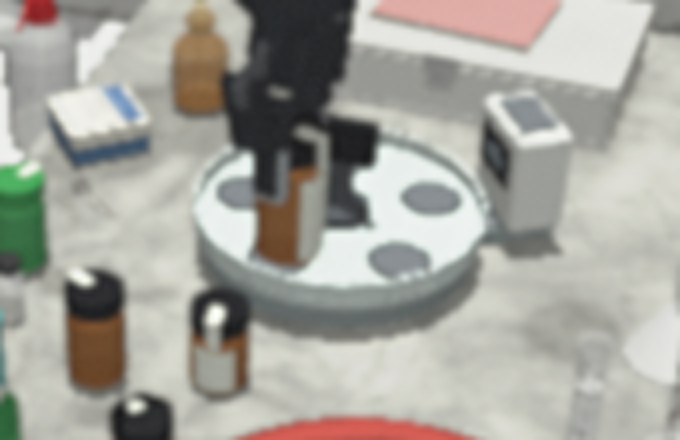

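The jar is held upright between the fingers at about (295,200) in held.png, with its label towards the right front. Next I place it.

Call:
apply_moves:
  motion:
    - [[0,3,-0.2,0,0,4,3.8],[0.1,6,-0.2,0,0,8,3.8],[0.1,9,-0.2,0,0,13,3.8],[0.1,12,-0.2,0,0,18,3.8],[0.17,15,-0.2,0,0,23,3.8],[0.17,18,-0.2,0,0,28.2,3.8],[0.17,19.7,-0.2,0,0,28.2,3.8],[0.17,19.7,-0.2,0,0,28.2,3.8]]

```text
clock: 5.9
tcp_pos: [0.6637, 0.0815, 0.2186]
tcp_rot: [-3.138, -0.002, 1.949]
ft_force: [-1.4, 0.1, -1.1]
gripper_width: 0.0428
grasp_force: 46.4
```

Call:
apply_moves:
  motion:
    - [[0,0,1,0,0,0,3.8],[0,0,3,0,0,0,3.8],[0,0,5,0,0,0,3.8],[0,0,7.5,0,0,0,3.8],[0,0,10,0,0,0,3.8],[0,0,11.5,0,0,0,3.8],[0,0,12,0,0,0,3.8],[0,0,12,0,0,0,3.8]]

```text
clock: 6.57
tcp_pos: [0.6616, 0.0774, 0.0992]
tcp_rot: [-3.137, -0.001, 1.945]
ft_force: [-0.4, -0.6, -0.3]
gripper_width: 0.0426
grasp_force: 46.4
```

```bash
python3 -c "
from h import *
x,y,a=bay(-1); Y=2.438+(a+.70)
plan([(x,y,.0935,Y,1)]); V={'side':snapshot('side')}; z=sense()['tcp_pos'][2]-.0579; print(z,fit(V,x,y,{'a':.088},z,[a],('side',)))"
```

```text
at [0.6616 0.0774 0.0992 1.9449] rp [-3.137e+00 -1.000e-03] t 6.6
[np.float64(-0.0), np.float64(0.27), np.float64(0.57), 0, 0, np.float64(-0.0)] -> [0.664 0.078 0.094 1.945]
q6 end ~ -0.26
0.04351770114550301 {'a': (np.float64(36.28), array([ 0.6552,  0.0779, -0.9423]))}
```

Call:
apply_moves:
  motion:
    - [[0,0.27,0.2,0,0,0,3.8],[0,0.27,0.4,0,0,0,3.8],[0,0.27,0.55,0,0,0,3.8],[0,0.27,0.6,0,0,0,3.8],[0,0.27,0.6,0,0,0,3.8],[0,0.27,0.6,0,0,0,3.8]]

```text
clock: 7.12
tcp_pos: [0.6658, 0.0794, 0.0961]
tcp_rot: [3.141, 0.0, 1.946]
ft_force: [-0.7, -0.1, -1.4]
gripper_width: 0.0432
grasp_force: 46.4
```

Call:
apply_moves:
  motion:
    - [[0,0,0,0,0,0,3.8],[0,0,0,0,0,0,3.8],[0,0,0,0,0,0,3.8],[0,0,0,0,0,0,3.8]]

```text
clock: 7.45
tcp_pos: [0.6658, 0.0794, 0.0961]
tcp_rot: [3.142, 0.0, 1.946]
ft_force: [-0.5, 0.1, -0.6]
gripper_width: 0.0428
grasp_force: 46.4
```

Call:
apply_moves:
  motion:
    - [[0,-0.2,0.1,0,0,0,3.8],[0,-0.2,0.2,0,0,0,3.8],[0,-0.2,0.3,0,0,0,3.8],[0,-0.2,0.35,0,0,0,3.8],[0,-0.2,0.35,0,0,0,3.8],[0,-0.2,0.35,0,0,0,3.8],[0,-0.2,0.35,0,0,0,3.8]]

```text
clock: 8.03
tcp_pos: [0.6641, 0.0787, 0.093]
tcp_rot: [3.141, 0.0, 1.946]
ft_force: [0.4, 0.4, 3.1]
gripper_width: 0.0428
grasp_force: 46.8
```

Call:
apply_moves:
  motion:
    - [[0,0,0,0,0,0,4.8],[0,0,0,0,0,0,5.5],[0,0,0,0,0,0,6],[0,0,0,0,0,0,6],[0,0,-1,0,0,0,6],[0,0,-3,0,0,0,6],[0,0,-6,0,0,0,6],[0,0,-9,0,0,0,6]]

```text
clock: 8.7
tcp_pos: [0.6634, 0.0786, 0.1834]
tcp_rot: [-3.14, -0.0, 1.946]
ft_force: [0.7, -0.5, 0.9]
gripper_width: 0.0603
grasp_force: 0.0
```

Call:
apply_moves:
  motion:
    - [[0,-4,-3,0,0,0,7],[0,-8,-4,0,0,0,7],[0,-12,-4,0,0,0,7],[0,-16,-4,0,0,0,7],[0,-20,-4,0,0,0,7],[0,-20,-4,0,0,0,7],[0,-20,-4,0,0,0,7],[0,-20,-4,0,0,0,7]]

```text
clock: 9.37
tcp_pos: [0.4784, 0.0055, 0.2238]
tcp_rot: [3.139, 0.001, 1.946]
ft_force: [0.5, -0.5, -1.1]
gripper_width: 0.07
grasp_force: 0.0
```

```bash
python3 - <<'E'
from h import *
V={n:snapshot(n) for n in('top','side')}
x,y,a=bay(-1)
for cams in(('top','side'),('top',),('side',)): print(cams,x,y,a,fit(V,x,y,{'a':.088},.035,[a],cams))
for j,x,y,w in(('b',.4277,.034,2.06),('c',.5127,.0127,-1.9),('d',.4405,-.0768,1.8)): print(fit(V,x,y,{j:H[j]},0,[w]))
im=np.hstack([cv2.resize(V['top']['img'][130:270,230:350],None,fx=3,fy=3,interpolation=cv2.INTER_CUBIC),cv2.resize(V['side']['img'][160:300,220:360],None,fx=3,fy=3,interpolation=cv2.INTER_CUBIC)])
cv2.imwrite('pics/p1.png',im); print(sense()['tcp_pos'],sense()['tcp_rot'])
E
```

```text
('top', 'side') 0.6640599916781867 0.07836971706824268 -1.1926370614359172 {'a': (np.float64(59.19), array([ 0.6609,  0.0781, -1.0887]))}
('top',) 0.6640599916781867 0.07836971706824268 -1.1926370614359172 {'a': (np.float64(20.63), array([ 0.6606,  0.0784, -1.0946]))}
('side',) 0.6640599916781867 0.07836971706824268 -1.1926370614359172 {'a': (np.float64(38.49), array([ 0.6628,  0.0782, -1.1574]))}
{'b': (np.float64(61.54), array([0.4273, 0.0334, 1.7634]))}
{'c': (np.float64(61.56), array([ 0.5177,  0.012 , -2.2311]))}
{'d': (np.float64(55.67), array([ 0.4428, -0.0727,  1.9367]))}
[0.47896163 0.00573198 0.22317323] [3.14038708e+00 4.92342187e-04 1.94633374e+00]
```

View pics/p1.png

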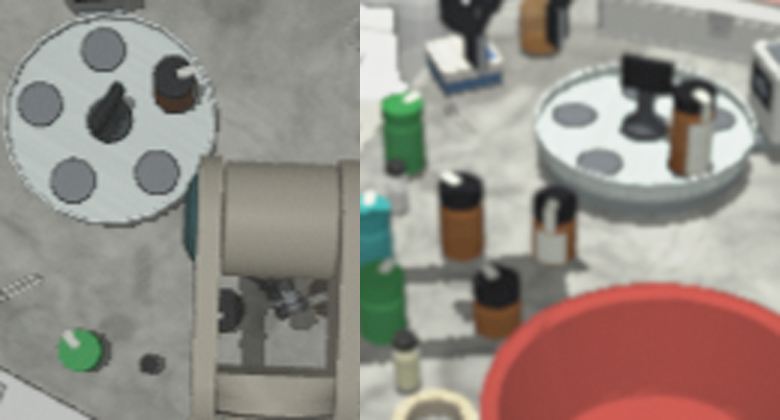

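```bash
python3 -c "
from h import *
x,y,a=bay(-2); a+=2*np.pi; print(x,y,a)
plan([(.4277,.034,.2,2.07,1),(.4277,.034,.046,2.07,1),(.4277,.034,.24,2.07,1),(x,y,.24,a),(x,y,.095,a,1),(x,y,.081,a,1)])"
```

```text
0.5774976234605611 0.10048740432384888 3.833911184307752
at [0.479  0.0057 0.2232 1.9463] rp [3.14 0.  ] t 9.5
[np.float64(4.51), np.float64(-3.73), np.float64(2.32), 0, 0, np.float64(-7.1)] -> [0.428 0.034 0.2   2.07 ]
[np.float64(0.0), np.float64(0.0), np.float64(15.4), 0, 0, np.float64(-0.0)] -> [0.428 0.034 0.046 2.07 ]
[np.float64(0.0), np.float64(0.0), np.float64(-19.4), 0, 0, np.float64(-0.0)] -> [0.428 0.034 0.24  2.07 ]
[np.float64(-0.44), np.float64(5.44), np.float64(-0.0), 0, 0, np.float64(-33.7)] -> [0.478 0.056 0.24  2.658]
[np.float64(-3.39), np.float64(4.28), np.float64(-0.0), 0, 0, np.float64(-33.7)] -> [0.528 0.078 0.24  3.246]
[np.float64(-5.2), np.float64(1.68), np.float64(-0.0), 0, 0, np.float64(-33.7)] -> [0.577 0.1   0.24  3.834]
[np.float64(-0.0), np.float64(0.0), np.float64(14.5), 0, 0, np.float64(-0.0)] -> [0.577 0.1   0.095 3.834]
[np.float64(-0.0), np.float64(0.0), np.float64(1.4), 0, 0, np.float64(-0.0)] -> [0.577 0.1   0.081 3.834]
q6 end ~ -2.09
```

Call:
apply_moves:
  motion:
    - [[2.5,-2,1.2,0,0,-7.1,6.6],[4.51,-3.73,2.3,0,0,-7.1,6.6],[4.51,-3.73,2.3,0,0,-7.1,6.6],[4.51,-3.73,2.3,0,0,-7.1,6.6],[4.51,-3.73,2.3,0,0,-7.1,6.6]]

```text
clock: 9.88
tcp_pos: [0.4278, 0.0339, 0.2002]
tcp_rot: [3.141, 0.001, 2.07]
ft_force: [-0.1, -0.1, 0.4]
gripper_width: 0.0662
grasp_force: 0.0
```

Call:
apply_moves:
  motion:
    - [[0,0,4,0,0,0,6.6],[0,0,8,0,0,0,6.6],[0,0,11.5,0,0,0,6.6],[0,0,14,0,0,0,6.6],[0,0,15.4,0,0,0,6.6],[0,0,15.4,0,0,0,6.6],[0,0,15.4,0,0,0,6.6]]

```text
clock: 10.47
tcp_pos: [0.4275, 0.0335, 0.0458]
tcp_rot: [-3.141, -0.0, 2.069]
ft_force: [-1.1, -0.2, 0.6]
gripper_width: 0.0661
grasp_force: 0.0
```

Call:
apply_moves:
  motion:
    - [[0,0,0,0,0,0,3.8],[0,0,0,0,0,0,3.8],[0,0,0,0,0,0,3.8],[0,0,0,0,0,0,3.8],[0,0,0,0,0,0,3.8],[0,0,0,0,0,0,3.8],[0,0,0,0,0,0,3.8],[0,0,0,0,0,0,3.8]]

```text
clock: 11.13
tcp_pos: [0.4282, 0.0337, 0.0475]
tcp_rot: [3.138, 0.002, 2.07]
ft_force: [1.6, -0.2, 5.2]
gripper_width: 0.0428
grasp_force: 45.2
```

Call:
apply_moves:
  motion:
    - [[0,0,-1,0,0,0,3.8],[0,0,-3,0,0,0,3.8],[0,0,-6,0,0,0,3.8],[0,0,-10,0,0,0,3.8],[0,0,-14,0,0,0,3.8],[0,0,-17.5,0,0,0,3.8],[0,0,-19.4,0,0,0,3.8],[0,0,-19.4,0,0,0,3.8]]

```text
clock: 11.8
tcp_pos: [0.4279, 0.0337, 0.2456]
tcp_rot: [3.133, 0.005, 2.07]
ft_force: [0.6, 0.4, 0.2]
gripper_width: 0.0432
grasp_force: 45.8
```

Call:
apply_moves:
  motion:
    - [[0,1,0,0,0,-5,3.8],[0,2,0,0,0,-10,3.8],[0,3,0,0,0,-15,3.8],[-0.2,4,0,0,0,-20,3.8],[-0.44,5,0,0,0,-25,3.8],[-0.44,5.44,0,0,0,-30,3.8],[-0.44,5.44,0,0,0,-33.7,3.8],[-0.44,5.44,0,0,0,-33.7,3.8]]

```text
clock: 12.47
tcp_pos: [0.476, 0.056, 0.2386]
tcp_rot: [-3.14, -0.002, 2.66]
ft_force: [0.4, -0.7, -0.3]
gripper_width: 0.0431
grasp_force: 45.9
```

Call:
apply_moves:
  motion:
    - [[-0.5,0.7,0,0,0,-5,3.8],[-1,1.4,0,0,0,-10,3.8],[-1.6,2,0,0,0,-15,3.8],[-2.2,2.7,0,0,0,-20,3.8],[-2.8,3.5,0,0,0,-25,3.8],[-3.39,4.28,0,0,0,-30,3.8],[-3.39,4.28,0,0,0,-33.7,3.8],[-3.39,4.28,0,0,0,-33.7,3.8]]

```text
clock: 13.13
tcp_pos: [0.5261, 0.0781, 0.2388]
tcp_rot: [-3.142, -0.002, -3.037]
ft_force: [0.2, -0.6, -0.8]
gripper_width: 0.0431
grasp_force: 45.9
```

Call:
apply_moves:
  motion:
    - [[-0.8,0.2,0,0,0,-5,3.8],[-1.6,0.5,0,0,0,-10,3.8],[-2.4,0.8,0,0,0,-15,3.8],[-3.2,1.1,0,0,0,-20,3.8],[-4,1.4,0,0,0,-25,3.8],[-5.2,1.68,0,0,0,-30,3.8],[-5.2,1.68,0,0,0,-33.7,3.8],[-5.2,1.68,0,0,0,-33.7,3.8]]

```text
clock: 13.8
tcp_pos: [0.5761, 0.1001, 0.239]
tcp_rot: [3.141, -0.001, -2.45]
ft_force: [-0.0, 0.0, 0.7]
gripper_width: 0.0428
grasp_force: 45.9
```

Call:
apply_moves:
  motion:
    - [[0,0,3,0,0,0,3.8],[0,0,6,0,0,0,3.8],[0,0,9,0,0,0,3.8],[0,0,11.5,0,0,0,3.8],[0,0,13.5,0,0,0,3.8],[0,0,14,0,0,0,3.8],[0,0,14,0,0,0,3.8],[0,0,14,0,0,0,3.8]]

```text
clock: 14.47
tcp_pos: [0.5766, 0.1001, 0.1008]
tcp_rot: [-3.141, 0.001, -2.451]
ft_force: [0.4, -0.3, -0.1]
gripper_width: 0.0431
grasp_force: 45.9
```

```bash
python3 -c "
from h import *
x,y,a=bay(-2); a+=2*np.pi
s=snapshot('top')
plan([(x,y,.081,a,1)])"
```

```text
at [ 0.5771  0.1002  0.1015 -2.4505] rp [-3.14e+00  2.00e-03] t 14.5
[np.float64(-0.05), np.float64(-0.0), np.float64(2.05), 0, 0, np.float64(-360.1)] -> [0.577 0.1   0.081 3.834]
q6 end ~ -2.09
```

Call:
apply_moves:
  motion:
    - [[0,0,0.7,0,0,0,3.8],[0,0,1.2,0,0,0,3.8],[0,0,1.6,0,0,0,3.8],[0,0,1.8,0,0,0,3.8],[0,0,1.95,0,0,0,3.8],[0,0,2,0,0,0,3.8],[0,0,2,0,0,0,3.8],[0,0,2,0,0,0,3.8]]

```text
clock: 15.18
tcp_pos: [0.5777, 0.0997, 0.0823]
tcp_rot: [-3.138, 0.003, -2.449]
ft_force: [-2.7, -2.1, 11.2]
gripper_width: 0.0435
grasp_force: 46.8
```

Contact made. I'll release, retreat up and move back towards the robot so the top view clears.

Call:
apply_moves:
  motion:
    - [[0,0,0,0,0,0,4.8],[0,0,0,0,0,0,5.5],[0,0,0,0,0,0,6],[0,0,0,0,0,0,6],[0,0,-1,0,0,0,6],[0,0,-4,0,0,0,6],[0,0,-8,0,0,0,6],[0,0,-12,0,0,0,6]]

```text
clock: 15.85
tcp_pos: [0.5755, 0.1001, 0.2006]
tcp_rot: [3.14, -0.002, -2.449]
ft_force: [1.2, 0.0, 0.6]
gripper_width: 0.0603
grasp_force: 0.0
```

Call:
apply_moves:
  motion:
    - [[0,0,-2,0,0,7,6.6],[3,-4,-2,0,0,14,6.6],[5,-7,-2,0,0,21,6.6],[7,-10,-2,0,0,28,6.6],[9,-13,-2,0,0,35,6.6],[11,-15,-2,0,0,42,6.6],[13,-15,-2,0,0,49,6.6],[13,-15,-2,0,0,50,6.6]]

```text
clock: 16.52
tcp_pos: [0.5707, -0.1013, 0.22]
tcp_rot: [-3.141, -0.0, 2.952]
ft_force: [0.2, -0.2, 0.8]
gripper_width: 0.0663
grasp_force: 0.0
```

```bash
python3 - <<'E'
from h import *
V={n:snapshot(n) for n in('top','side')}
for k,j in((-1,'a'),(-2,'b')):
    x,y,a=bay(k); print(np.round([x,y,a],3),fit(V,x,y,{j:H[j]},.035,[a]),fit(V,x,y,{j:H[j]},.035,[a],('top',)))
for j,x,y,w in(('c',.5127,.0127,-1.9),('d',.4405,-.0768,1.8)): print(fit(V,x,y,{j:H[j]},0,[w]),fit(V,x,y,{j:H[j]},0,[w],('top',)),fit(V,x,y,{j:H[j]},0,[w],('side',)))
im=np.hstack([cv2.resize(V['top']['img'][130:270,230:360],None,fx=3,fy=3,interpolation=cv2.INTER_CUBIC),cv2.resize(V['side']['img'][160:300,220:350],None,fx=3,fy=3,interpolation=cv2.INTER_CUBIC)])
cv2.imwrite('pics/p2.png',im); print(sense()['tcp_pos'],sense()['tcp_rot'])
E
```

```text
[ 0.664  0.078 -1.193] {'a': (np.float64(60.42), array([ 0.661 ,  0.0787, -1.0742]))} {'a': (np.float64(20.87), array([ 0.6613,  0.0786, -1.0762]))}
[ 0.577  0.1   -2.449] {'b': (np.float64(53.61), array([ 0.5733,  0.1018, -2.3505]))} {'b': (np.float64(15.57), array([ 0.5733,  0.1018, -2.3834]))}
{'c': (np.float64(44.35), array([ 0.512 ,  0.0127, -1.9993]))} {'c': (np.float64(9.36), array([ 0.5118,  0.013 , -1.9707]))} {'c': (np.float64(33.31), array([ 0.5171,  0.0114, -2.1632]))}
{'d': (np.float64(52.55), array([ 0.444 , -0.0793,  1.9607]))} {'d': (np.float64(10.78), array([0.434 , 0.0047, 0.8963]))} {'d': (np.float64(28.27), array([ 0.4431, -0.0799,  1.8245]))}
[ 0.5719639  -0.09852619  0.22021376] [3.14135112e+00 7.72085798e-04 2.96190068e+00]
```

View pics/p2.png

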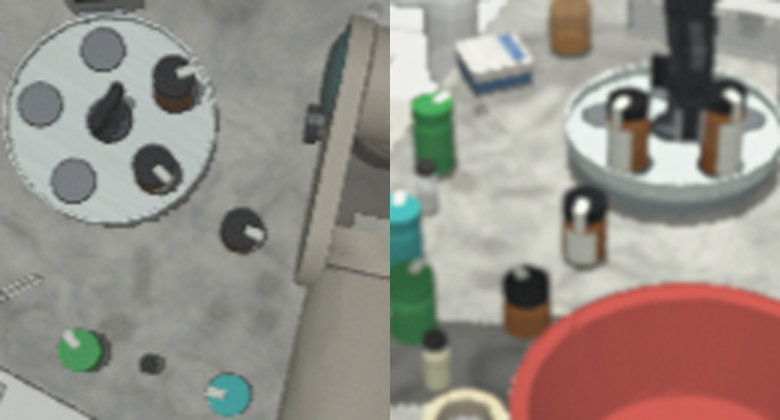

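b now stands in bay −2 (p2 left, at (157,170)) and a in bay −1 (175,80), both with labels outward. c (243,230) and d are still in place. Next is c.

```bash
sed -i 's/^C=np.array.*/C=np.array([.637,.1485]); T0=.064/' h.py; python3 -c "
from h import *
x,y,a=bay(2); a-=np.pi+.05; print(x,y,a)
plan([(.5135,.0125,.2,1.17),(.5135,.0125,.034,1.17,1),(.5135,.0125,.22,1.17,1),(x,y,.22,a),(x,y,.085,a,1)])"
```

```text
0.5727835511977956 0.18914784992141476 -0.6143185307179584
at [ 0.572  -0.0985  0.2202  2.9619] rp [3.141e+00 1.000e-03] t 16.6
[np.float64(2.58), np.float64(3.29), np.float64(0.67), 0, 0, np.float64(34.2)] -> [ 0.552 -0.062  0.213  2.365]
[np.float64(3.98), np.float64(1.27), np.float64(0.67), 0, 0, np.float64(34.2)] -> [ 0.533 -0.025  0.207  1.767]
[np.float64(4.01), np.float64(-1.19), np.float64(0.67), 0, 0, np.float64(34.2)] -> [0.513 0.012 0.2   1.17 ]
[np.float64(0.0), np.float64(0.0), np.float64(16.6), 0, 0, np.float64(0.0)] -> [0.514 0.012 0.034 1.17 ]
[np.float64(0.0), np.float64(0.0), np.float64(-18.6), 0, 0, np.float64(-0.0)] -> [0.514 0.012 0.22  1.17 ]
[np.float64(6.19), np.float64(-0.48), np.float64(-0.0), 0, 0, np.float64(34.1)] -> [0.533 0.071 0.22  0.575]
[np.float64(4.86), np.float64(-3.87), np.float64(-0.0), 0, 0, np.float64(34.1)] -> [ 0.553  0.13   0.22  -0.02 ]
[np.float64(1.86), np.float64(-5.93), np.float64(-0.0), 0, 0, np.float64(34.1)] -> [ 0.573  0.189  0.22  -0.614]
[np.float64(0.0), np.float64(-0.0), np.float64(13.5), 0, 0, np.float64(-0.0)] -> [ 0.573  0.189  0.085 -0.614]
q6 end ~ 2.5
```

Call:
apply_moves:
  motion:
    - [[2.58,3.29,0.67,0,0,7,6.6],[2.58,3.29,0.67,0,0,14,6.6],[2.58,3.29,0.67,0,0,21,6.6],[2.58,3.29,0.67,0,0,28,6.6],[2.58,3.29,0.67,0,0,34.2,6.6],[2.58,3.29,0.67,0,0,34.2,6.6]]

```text
clock: 17.12
tcp_pos: [0.5529, -0.0599, 0.2132]
tcp_rot: [3.141, 0.0, 2.365]
ft_force: [-0.5, -0.2, -0.4]
gripper_width: 0.0665
grasp_force: 0.0
```

Call:
apply_moves:
  motion:
    - [[3.98,1.27,0.67,0,0,7,6.6],[3.98,1.27,0.67,0,0,14,6.6],[3.98,1.27,0.67,0,0,21,6.6],[3.98,1.27,0.67,0,0,28,6.6],[3.98,1.27,0.67,0,0,34.2,6.6],[3.98,1.27,0.67,0,0,34.2,6.6]]

```text
clock: 17.62
tcp_pos: [0.5333, -0.0234, 0.2064]
tcp_rot: [3.141, 0.0, 1.77]
ft_force: [-0.4, 0.1, 0.8]
gripper_width: 0.0664
grasp_force: 0.0
```

Call:
apply_moves:
  motion:
    - [[4.01,-1.19,0.67,0,0,7,6.6],[4.01,-1.19,0.67,0,0,14,6.6],[4.01,-1.19,0.67,0,0,21,6.6],[4.01,-1.19,0.67,0,0,28,6.6],[4.01,-1.19,0.67,0,0,34.2,6.6],[4.01,-1.19,0.67,0,0,34.2,6.6],[4.01,-1.19,0.67,0,0,34.2,6.6]]

```text
clock: 18.2
tcp_pos: [0.5137, 0.013, 0.1995]
tcp_rot: [3.141, -0.0, 1.179]
ft_force: [0.7, -1.4, 0.4]
gripper_width: 0.0661
grasp_force: 0.0
```

```bash
python3 -c "
from h import *
V={'side':snapshot('side')}
print(fit(V,.5135,.0125,{'c':.064},0,[-1.97],('side',)))
plan([(.5135,.0125,.034,1.17,1)])"
```

```text
{'c': (np.float64(34.9), array([ 0.5174,  0.0099, -2.2168]))}
at [0.5136 0.0129 0.1995 1.1783] rp [ 3.141 -0.   ] t 18.2
[np.float64(-0.05), np.float64(0.0), np.float64(16.55), 0, 0, np.float64(0.5)] -> [0.514 0.012 0.034 1.17 ]
q6 end ~ 0.43
```

Call:
apply_moves:
  motion:
    - [[0,0,4,0,0,0.5,6.6],[0,0,8,0,0,0.5,6.6],[0,0,12,0,0,0.5,6.6],[0,0,15,0,0,0.5,6.6],[0,0,16.5,0,0,0.5,6.6],[0,0,16.5,0,0,0.5,6.6],[0,0,16.5,0,0,0.5,6.6]]

```text
clock: 18.83
tcp_pos: [0.5134, 0.0127, 0.0343]
tcp_rot: [-3.141, 0.0, 1.165]
ft_force: [-0.3, -0.2, 0.9]
gripper_width: 0.066
grasp_force: 0.0
```

Call:
apply_moves:
  motion:
    - [[0,0,0,0,0,0,3.8],[0,0,0,0,0,0,3.8],[0,0,0,0,0,0,3.8],[0,0,0,0,0,0,3.8],[0,0,0,0,0,0,3.8],[0,0,0,0,0,0,3.8],[0,0,0,0,0,0,3.8],[0,0,0,0,0,0,3.8]]

```text
clock: 19.5
tcp_pos: [0.5151, 0.0126, 0.0367]
tcp_rot: [3.137, -0.001, 1.163]
ft_force: [-0.6, -0.0, 6.4]
gripper_width: 0.0431
grasp_force: 45.9
```

Call:
apply_moves:
  motion:
    - [[0,0,-1,0,0,0,3.8],[0,0,-3,0,0,0,3.8],[0,0,-6,0,0,0,3.8],[0,0,-10,0,0,0,3.8],[0,0,-14,0,0,0,3.8],[0,0,-17,0,0,0,3.8],[0,0,-18.6,0,0,0,3.8],[0,0,-18.6,0,0,0,3.8]]

```text
clock: 20.17
tcp_pos: [0.515, 0.0126, 0.2263]
tcp_rot: [3.133, -0.003, 1.163]
ft_force: [-0.1, -0.6, -0.8]
gripper_width: 0.0429
grasp_force: 45.8
```

Call:
apply_moves:
  motion:
    - [[1,-0.1,0,0,0,5,3.8],[2,-0.2,0,0,0,10,3.8],[3,-0.3,0,0,0,15,3.8],[4,-0.4,0,0,0,20,3.8],[5,-0.48,0,0,0,25,3.8],[6.19,-0.48,0,0,0,30,3.8],[6.19,-0.48,0,0,0,34.1,3.8],[6.19,-0.48,0,0,0,34.1,3.8]]

```text
clock: 20.83
tcp_pos: [0.5332, 0.0718, 0.219]
tcp_rot: [-3.141, 0.002, 0.566]
ft_force: [-0.3, 0.1, -0.9]
gripper_width: 0.0431
grasp_force: 45.8
```

Call:
apply_moves:
  motion:
    - [[0.8,-0.6,0,0,0,5,3.8],[1.6,-1.2,0,0,0,10,3.8],[2.4,-1.9,0,0,0,15,3.8],[3.2,-2.6,0,0,0,20,3.8],[4,-3.2,0,0,0,25,3.8],[4.86,-3.87,0,0,0,30,3.8],[4.86,-3.87,0,0,0,34.1,3.8],[4.86,-3.87,0,0,0,34.1,3.8]]

```text
clock: 21.5
tcp_pos: [0.5536, 0.1302, 0.2194]
tcp_rot: [3.141, 0.002, -0.028]
ft_force: [0.3, 0.1, -0.4]
gripper_width: 0.0428
grasp_force: 45.8
```

Call:
apply_moves:
  motion:
    - [[0.3,-1,0,0,0,5,3.8],[0.6,-2,0,0,0,10,3.8],[0.9,-3,0,0,0,15,3.8],[1.2,-4,0,0,0,20,3.8],[1.5,-5,0,0,0,25,3.8],[1.86,-5.93,0,0,0,30,3.8],[1.86,-5.93,0,0,0,34.1,3.8],[1.86,-5.93,0,0,0,34.1,3.8]]

```text
clock: 22.17
tcp_pos: [0.574, 0.1887, 0.2196]
tcp_rot: [3.14, 0.001, -0.622]
ft_force: [0.3, -0.5, -1.2]
gripper_width: 0.0427
grasp_force: 45.9
```

Call:
apply_moves:
  motion:
    - [[0,0,3,0,0,0,3.8],[0,0,6,0,0,0,3.8],[0,0,9,0,0,0,3.8],[0,0,11.5,0,0,0,3.8],[0,0,13,0,0,0,3.8],[0,0,13,0,0,0,3.8],[0,0,13,0,0,0,3.8],[0,0,13,0,0,0,3.8]]

```text
clock: 22.83
tcp_pos: [0.575, 0.1887, 0.0921]
tcp_rot: [-3.14, -0.002, -0.622]
ft_force: [0.8, 0.1, -0.8]
gripper_width: 0.0427
grasp_force: 45.9
```

```bash
python3 -c "
from h import *
x,y,a=bay(2); a-=np.pi+.05
s=snapshot('top')
plan([(x,y,.07,a,1)])"
```

```text
at [ 0.5752  0.1889  0.0925 -0.622 ] rp [-3.139e+00 -2.000e-03] t 22.9
[np.float64(-0.21), np.float64(0.12), np.float64(2.25), 0, 0, np.float64(-0.4)] -> [ 0.573  0.189  0.07  -0.614]
q6 end ~ 2.5
```

Call:
apply_moves:
  motion:
    - [[-0.2,0.1,0.7,0,0,0,3.8],[-0.2,0.1,1.3,0,0,0,3.8],[-0.2,0.1,1.7,0,0,0,3.8],[-0.2,0.1,1.9,0,0,0,3.8],[-0.2,0.1,2.05,0,0,0,3.8],[-0.2,0.1,2.1,0,0,0,3.8],[-0.2,0.1,2.1,0,0,0,3.8],[-0.2,0.1,2.1,0,0,0,3.8]]

```text
clock: 23.55
tcp_pos: [0.5725, 0.1901, 0.0717]
tcp_rot: [-3.139, -0.001, -0.623]
ft_force: [-5.0, 1.8, 11.5]
gripper_width: 0.0433
grasp_force: 47.2
```

Call:
apply_moves:
  motion:
    - [[0,0,0,0,0,0,4.8],[0,0,0,0,0,0,5.5],[0,0,0,0,0,0,6],[0,0,0,0,0,0,6],[0,0,-1,0,0,0,6],[0,0,-4,0,0,0,6],[0,0,-8,0,0,0,6],[0,0,-12,0,0,0,6]]

```text
clock: 24.22
tcp_pos: [0.5713, 0.189, 0.1905]
tcp_rot: [3.14, 0.001, -0.623]
ft_force: [-0.7, 0.1, 1.2]
gripper_width: 0.0598
grasp_force: 0.0
```

Call:
apply_moves:
  motion:
    - [[0,0,-2,0,0,-7,6.6],[-3,0,-2,0,0,-14,6.6],[-6,0,-2,0,0,-21,6.6],[-9,0,-2,0,0,-28,6.6],[-11,0,-2,0,0,-35,6.6],[-11,0,-2,0,0,-42,6.6],[-11,0,-2,0,0,-49,6.6],[-11,0,-2,0,0,-49,6.6]]

```text
clock: 24.88
tcp_pos: [0.4824, 0.2537, 0.2102]
tcp_rot: [3.142, -0.001, 0.237]
ft_force: [0.6, 0.3, 0.5]
gripper_width: 0.0661
grasp_force: 0.0
```

```bash
python3 - <<'E'
from h import *
V={n:snapshot(n) for n in('top','side')}
for k,j in((-1,'a'),(-2,'b'),(2,'c')):
    x,y,a=bay(k); print(np.round([x,y,a],3),fit(V,x,y,{j:H[j]},.035,[a],('top',)))
for j,x,y,w in(('d',.4405,-.0768,1.8),): print(fit(V,x,y,{j:H[j]},0,[w]),fit(V,x,y,{j:H[j]},0,[w],('top',)),fit(V,x,y,{j:H[j]},0,[w],('side',)))
im=np.hstack([cv2.resize(V['top']['img'][130:270,230:360],None,fx=3,fy=3,interpolation=cv2.INTER_CUBIC),cv2.resize(V['side']['img'][160:300,220:350],None,fx=3,fy=3,interpolation=cv2.INTER_CUBIC)])
cv2.imwrite('pics/p3.png',im); print(sense()['tcp_pos'],sense()['tcp_rot'])
E
```

```text
[ 0.665  0.078 -1.193] {'a': (np.float64(22.38), array([ 0.6596,  0.0778, -1.0865]))}
[ 0.578  0.1   -2.449] {'b': (np.float64(16.05), array([ 0.5723,  0.1028, -2.4271]))}
[0.573 0.189 2.577] {'c': (np.float64(16.39), array([0.5685, 0.1909, 2.3525]))}
{'d': (np.float64(29.85), array([ 0.4416, -0.0768,  1.8458]))} {'d': (np.float64(12.13), array([ 0.4404, -0.0762,  1.7887]))} {'d': (np.float64(16.85), array([ 0.4423, -0.0796,  1.8797]))}
[0.48277245 0.25338265 0.20985811] [ 3.14157516e+00 -4.96340922e-04  2.27933845e-01]
```

View pics/p3.png

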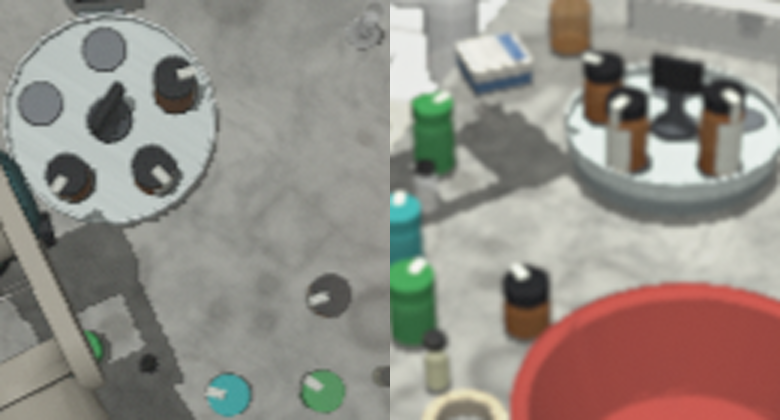

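```bash
python3 - <<'E'
t=open('h.py').read()
t=t.replace("""    hull(ring(x,y,z0+h),(45,45,45))
    c,sn=""","""    if (cam[0]-x)*np.cos(yaw)+(cam[1]-y)*np.sin(yaw)>.022:
        hull([[x+.022*np.cos(q),y+.022*np.sin(q),z0+z] for q in(yaw-.2,yaw,yaw+.2) for z in(h-.02,h)],(170,175,175))
    hull(ring(x,y,z0+h),(50,50,50))
    c,sn=""")
t+='''
def fit2(V,x,y,j,z0,w):
    """yaw scan with fine step after position fit, per camera and both"""
    o=[]
    for cams in(('top',),('side',),('top','side')):
        f=fit(V,x,y,{j:H[j]},z0,[w-.3,w-.15,w,w+.15,w+.3],cams)[j]; o.append(np.round(f[1],3).tolist())
    return o
'''
open('h.py','w').write(t)
E
python3 - <<'E'
from h import *
V={n:snapshot(n) for n in('top','side')}
for k,j in((-1,'a'),(-2,'b'),(2,'c')):
    x,y,a=bay(k); print(j,np.round([x,y,a],3),fit2(V,x-.004,y+.001,j,.035,a))
print('d',fit2(V,.441,-.077,'d',0,1.8))
print('table',table(V['top'],C,T0))
# white strip centroid direction on the cap, from the top picture
s=V['top']; g=cv2.cvtColor(s['img'],cv2.COLOR_BGR2GRAY).astype(float)
up=cv2.resize(g,None,fx=4,fy=4,interpolation=cv2.INTER_CUBIC)
for j,x,y,z in(('a',.6605,.078,.123),('b',.573,.102,.111),('c',.569,.1905,.099),('d',.4404,-.0762,.052)):
    a=np.radians(np.arange(0,360,3)); m=np.zeros(len(a))
    for r in np.linspace(.008,.020,7):
        q=(np.array([proj(s,[x+r*np.cos(t),y+r*np.sin(t),z]) for t in a])+.5)*4-.5
        m+=np.clip(cv2.remap(up.astype(np.float32),q[:,:1].astype(np.float32),q[:,1:].astype(np.float32),1).ravel(),70,220)-70
    print(j,round(float(np.angle((m**2*np.exp(1j*a)).sum())),3))
E
```

```text
a [ 0.665  0.078 -1.193] [[0.66, 0.078, -1.091], [0.648, 0.108, 0.299], [0.66, 0.078, -1.093]]
b [ 0.578  0.1   -2.449] [[0.573, 0.103, -2.414], [0.571, 0.105, -2.155], [0.572, 0.103, -2.335]]
c [0.573 0.189 2.577] [[0.568, 0.191, 2.342], [0.571, 0.196, 2.755], [0.569, 0.191, 2.378]]
d [[0.44, -0.076, 1.795], [0.442, -0.079, 1.854], [0.442, -0.077, 1.851]]
table (np.float64(143.39813232421875), array([0.63358985, 0.14896037, 0.02056743]))
a -1.154
b -2.488
c 2.372
d 1.807
```

```bash
python3 -c "
from h import *
x,y,a=bay(1); print(x,y,a)
plan([(.4418,-.077,.2,1.82,2),(.4418,-.077,.022,1.82,1),(.4418,-.077,.22,1.82,1),(x,y,.22,a,2),(x,y,.075,a,1)])"
```

```text
0.6558144285428591 0.22213434849719016 1.3206370614359173
at [0.4829 0.2532 0.2096 0.2284] rp [ 3.142 -0.   ] t 25.1
[np.float64(-5.74), np.float64(15.62), np.float64(0.48), 0, 0, np.float64(-45.6)] -> [0.462 0.088 0.205 1.024]
[np.float64(-15.17), np.float64(6.83), np.float64(0.48), 0, 0, np.float64(-45.6)] -> [ 0.442 -0.077  0.2    1.82 ]
[np.float64(0.0), np.float64(0.0), np.float64(17.8), 0, 0, np.float64(-0.0)] -> [ 0.442 -0.077  0.022  1.82 ]
[np.float64(0.0), np.float64(0.0), np.float64(-19.8), 0, 0, np.float64(-0.0)] -> [ 0.442 -0.077  0.22   1.82 ]
[np.float64(11.86), np.float64(14.06), np.float64(-0.0), 0, 0, np.float64(14.3)] -> [0.549 0.073 0.22  1.57 ]
[np.float64(14.96), np.float64(10.69), np.float64(-0.0), 0, 0, np.float64(14.3)] -> [0.656 0.222 0.22  1.321]
[np.float64(0.0), np.float64(0.0), np.float64(14.5), 0, 0, np.float64(-0.0)] -> [0.656 0.222 0.075 1.321]
q6 end ~ 0.58
```

Call:
apply_moves:
  motion:
    - [[-1,3,0.48,0,0,-7,6.6],[-2,6,0.48,0,0,-14,6.6],[-3,9,0.48,0,0,-21,6.6],[-4,12,0.48,0,0,-28,6.6],[-5.74,15.62,0.48,0,0,-35,6.6],[-5.74,15.62,0.48,0,0,-42,6.6],[-5.74,15.62,0.48,0,0,-45.6,6.6],[-5.74,15.62,0.48,0,0,-45.6,6.6]]

```text
clock: 25.75
tcp_pos: [0.4628, 0.0873, 0.2048]
tcp_rot: [3.141, -0.0, 1.026]
ft_force: [0.1, -0.3, 0.1]
gripper_width: 0.0663
grasp_force: 0.0
```

Call:
apply_moves:
  motion:
    - [[-3,1.3,0.48,0,0,-7,6.6],[-6,2.7,0.48,0,0,-14,6.6],[-9,4,0.48,0,0,-21,6.6],[-12,5.4,0.48,0,0,-28,6.6],[-15.17,6.83,0.48,0,0,-35,6.6],[-15.17,6.83,0.48,0,0,-42,6.6],[-15.17,6.83,0.48,0,0,-45.6,6.6],[-15.17,6.83,0.48,0,0,-45.6,6.6]]

```text
clock: 26.42
tcp_pos: [0.4429, -0.0775, 0.1998]
tcp_rot: [-3.142, -0.0, 1.822]
ft_force: [0.7, -1.2, 0.1]
gripper_width: 0.0661
grasp_force: 0.0
```

```bash
python3 -c "
from h import *
V={'side':snapshot('side')}
print(fit(V,.442,-.077,{'d':.052},0,[1.8],('side',)))
plan([(.4418,-.077,.022,1.82,1)])"
```

```text
{'d': (np.float64(28.88), array([ 0.4422, -0.0797,  1.6855]))}
at [ 0.4429 -0.077   0.1998  1.8182] rp [-3.142 -0.   ] t 26.5
[np.float64(0.03), np.float64(-0.11), np.float64(17.78), 0, 0, np.float64(-0.1)] -> [ 0.442 -0.077  0.022  1.82 ]
q6 end ~ -0.42
```

Call:
apply_moves:
  motion:
    - [[0,-0.1,4,0,0,0,6.6],[0,-0.1,8,0,0,0,6.6],[0,-0.1,12,0,0,0,6.6],[0,-0.1,15.5,0,0,0,6.6],[0,-0.1,17.5,0,0,0,6.6],[0,-0.1,17.7,0,0,0,6.6],[0,-0.1,17.7,0,0,0,6.6]]

```text
clock: 27.05
tcp_pos: [0.4414, -0.0766, 0.0222]
tcp_rot: [-3.14, -0.001, 1.821]
ft_force: [0.4, -0.0, 1.2]
gripper_width: 0.066
grasp_force: 0.0
```

Call:
apply_moves:
  motion:
    - [[0,0,0,0,0,0,3.8],[0,0,0,0,0,0,3.8],[0,0,0,0,0,0,3.8],[0,0,0,0,0,0,3.8],[0,0,0,0,0,0,3.8],[0,0,0,0,0,0,3.8],[0,0,0,0,0,0,3.8],[0,0,0,0,0,0,3.8]]

```text
clock: 27.72
tcp_pos: [0.4436, -0.0775, 0.0252]
tcp_rot: [3.137, 0.002, 1.823]
ft_force: [-0.5, 0.8, 7.3]
gripper_width: 0.043
grasp_force: 46.0
```

Call:
apply_moves:
  motion:
    - [[0,0,-1,0,0,0,3.8],[0,0,-3,0,0,0,3.8],[0,0,-6,0,0,0,3.8],[0,0,-10,0,0,0,3.8],[0,0,-14,0,0,0,3.8],[0,0,-18,0,0,0,3.8],[0,0,-19.8,0,0,0,3.8],[0,0,-19.8,0,0,0,3.8]]

```text
clock: 28.38
tcp_pos: [0.4436, -0.0776, 0.2277]
tcp_rot: [3.132, 0.006, 1.823]
ft_force: [0.8, -0.3, -0.4]
gripper_width: 0.043
grasp_force: 45.8
```

Call:
apply_moves:
  motion:
    - [[1.5,1.8,0,0,0,2,3.8],[3.5,4,0,0,0,4,3.8],[5.5,6.3,0,0,0,7,3.8],[7.5,8.7,0,0,0,9,3.8],[9.5,11,0,0,0,11,3.8],[11,13,0,0,0,13,3.8],[11.86,14.06,0,0,0,14.3,3.8],[11.86,14.06,0,0,0,14.3,3.8]]

```text
clock: 29.05
tcp_pos: [0.5486, 0.0749, 0.2197]
tcp_rot: [-3.14, -0.0, 1.575]
ft_force: [-0.1, -0.0, -0.5]
gripper_width: 0.0428
grasp_force: 46.0
```

Call:
apply_moves:
  motion:
    - [[1.9,1.4,0,0,0,2,3.8],[4.2,3,0,0,0,4,3.8],[7,5,0,0,0,7,3.8],[9.5,6.8,0,0,0,9,3.8],[12,8.5,0,0,0,11,3.8],[14,10,0,0,0,13,3.8],[14.96,10.69,0,0,0,14.3,3.8],[14.96,10.69,0,0,0,14.3,3.8]]

```text
clock: 29.72
tcp_pos: [0.6548, 0.2239, 0.2193]
tcp_rot: [-3.14, 0.001, 1.326]
ft_force: [-1.1, -0.7, -1.7]
gripper_width: 0.0431
grasp_force: 46.1
```

Call:
apply_moves:
  motion:
    - [[0,0,3,0,0,0,3.8],[0,0,6,0,0,0,3.8],[0,0,9,0,0,0,3.8],[0,0,12,0,0,0,3.8],[0,0,13.5,0,0,0,3.8],[0,0,14,0,0,0,3.8],[0,0,14,0,0,0,3.8],[0,0,14,0,0,0,3.8]]

```text
clock: 30.38
tcp_pos: [0.6551, 0.2221, 0.0825]
tcp_rot: [3.14, -0.001, 1.324]
ft_force: [0.3, -0.0, 0.8]
gripper_width: 0.0433
grasp_force: 46.1
```

```bash
python3 -c "
from h import *
x,y,a=bay(1)
s=snapshot('top')
plan([(x,y,.06,a,1)])"
```

```text
at [0.6555 0.2224 0.0833 1.3243] rp [ 3.139e+00 -1.000e-03] t 30.4
[np.float64(-0.02), np.float64(0.03), np.float64(2.33), 0, 0, np.float64(0.2)] -> [0.656 0.222 0.06  1.321]
q6 end ~ 0.58
```

Call:
apply_moves:
  motion:
    - [[0,0,0.8,0,0,0,3.8],[0,0,1.4,0,0,0,3.8],[0,0,1.8,0,0,0,3.8],[0,0,2.1,0,0,0,3.8],[0,0,2.3,0,0,0,3.8],[0,0,2.35,0,0,0,3.8],[0,0,2.35,0,0,0,3.8],[0,0,2.35,0,0,0,3.8]]

```text
clock: 31.1
tcp_pos: [0.6561, 0.2225, 0.0602]
tcp_rot: [3.137, -0.001, 1.324]
ft_force: [-0.9, -3.2, 10.1]
gripper_width: 0.043
grasp_force: 47.1
```

Call:
apply_moves:
  motion:
    - [[0,0,0,0,0,0,4.8],[0,0,0,0,0,0,5.5],[0,0,0,0,0,0,6],[0,0,0,0,0,0,6],[0,0,-1,0,0,0,6],[0,0,-4,0,0,0,6],[0,0,-8,0,0,0,6],[0,0,-12,0,0,0,6]]

```text
clock: 31.77
tcp_pos: [0.654, 0.2226, 0.1782]
tcp_rot: [-3.139, 0.001, 1.325]
ft_force: [-0.2, 0.3, 1.3]
gripper_width: 0.06
grasp_force: 0.0
```

```bash
python3 -c "
from h import *
plan([(.50,.02,.22,2.0,1)])
plan([(.5725,.19,.20,2.42,2),(.5725,.19,.072,2.42,1)])"
```

```text
at [0.654  0.2226 0.1782 1.3245] rp [-3.139e+00  1.000e-03] t 31.8
[np.float64(-23.4), np.float64(-10.0), np.float64(-4.18), 0, 0, np.float64(-38.7)] -> [0.5  0.02 0.22 2.  ]
q6 end ~ -0.39
at [0.654  0.2226 0.1782 1.3245] rp [-3.139e+00  1.000e-03] t 31.8
[np.float64(-2.57), np.float64(-3.55), np.float64(-1.09), 0, 0, np.float64(-31.4)] -> [0.613 0.206 0.189 1.872]
[np.float64(-0.35), np.float64(-4.37), np.float64(-1.09), 0, 0, np.float64(-31.4)] -> [0.572 0.19  0.2   2.42 ]
[np.float64(0.0), np.float64(0.0), np.float64(12.8), 0, 0, np.float64(-0.0)] -> [0.572 0.19  0.072 2.42 ]
q6 end ~ -0.53
```

Call:
apply_moves:
  motion:
    - [[0,0,-4.2,0,0,-3,6.6],[-3.5,-1.5,-4.2,0,0,-8,6.6],[-7,-3,-4.2,0,0,-14,6.6],[-11,-4.6,-4.2,0,0,-20,6.6],[-14.5,-6.2,-4.2,0,0,-26,6.6],[-18,-7.7,-4.2,0,0,-32,6.6],[-21.5,-9.2,-4.2,0,0,-38.7,6.6],[-23.4,-10,-4.2,0,0,-38.7,6.6]]

```text
clock: 32.43
tcp_pos: [0.4987, 0.0179, 0.2202]
tcp_rot: [3.141, 0.001, 2.005]
ft_force: [0.3, 0.3, 0.1]
gripper_width: 0.0661
grasp_force: 0.0
```

```bash
cat >> h.py <<'E'
def stripyaw(s,x,y,z):
    g=cv2.cvtColor(s['img'],cv2.COLOR_BGR2GRAY).astype(np.float32); up=cv2.resize(g,None,fx=4,fy=4,interpolation=cv2.INTER_CUBIC)
    a=np.radians(np.arange(0,360,3)); m=np.zeros(len(a))
    for r in np.linspace(.008,.020,7):
        q=((np.array([proj(s,[x+r*np.cos(t),y+r*np.sin(t),z]) for t in a])+.5)*4-.5).astype(np.float32)
        m+=np.clip(cv2.remap(up,q[:,:1],q[:,1:],1).ravel(),70,220)-70
    return round(float(np.angle((m**2*np.exp(1j*a)).sum())),3)
def check(sh=0,js=dict(a=-1,b=-2,c=2,d=1),c=(.6348,.149)):
    V={n:snapshot(n) for n in('top','side')}
    for j,k in js.items():
        a=T0+(k+sh)*2*np.pi/5; a=(a+np.pi)%(2*np.pi)-np.pi; x,y=c[0]+.076*np.cos(a),c[1]+.076*np.sin(a)
        f=fit(V,x-.002,y+.001,{j:H[j]},.035,[a-.2,a,a+.2],('top',))[j][1]
        print(j,'bay',np.round([x,y,a],3),'fit',np.round(f,3),'strip',stripyaw(V['top'],f[0],f[1],.035+H[j]),'err mm',np.round((f[:2]-[x,y])*1000,1))
    return V
E
python3 -c "
from h import *
V=check()
im=np.hstack([cv2.resize(V['top']['img'][130:230,230:330],None,fx=4,fy=4,interpolation=cv2.INTER_CUBIC),cv2.resize(V['side']['img'][150:250,270:370],None,fx=4,fy=4,interpolation=cv2.INTER_CUBIC)])
cv2.imwrite('pics/p4.png',im)
plan([(.5725,.19,.20,2.42,2)])"
```

```text
a bay [ 0.663  0.078 -1.193] fit [ 0.683  0.082 -1.079] strip -1.083 err mm [20.   3.1]
b bay [ 0.576  0.1   -2.449] fit [ 0.572  0.1   -2.487] strip -2.494 err mm [-4.1 -0.1]
c bay [0.571 0.19  2.577] fit [0.568 0.189 2.321] strip 2.327 err mm [-2.7 -0.5]
d bay [0.654 0.223 1.321] fit [0.649 0.221 1.35 ] strip 1.334 err mm [-4.2 -1.3]
at [0.4995 0.0181 0.2206 1.9968] rp [3.14e+00 1.00e-03] t 32.5
[np.float64(6.32), np.float64(6.88), np.float64(1.03), 0, 0, np.float64(-12.1)] -> [0.536 0.104 0.21  2.208]
[np.float64(4.73), np.float64(8.05), np.float64(1.03), 0, 0, np.float64(-12.1)] -> [0.572 0.19  0.2   2.42 ]
q6 end ~ -0.53
```

View pics/p4.png

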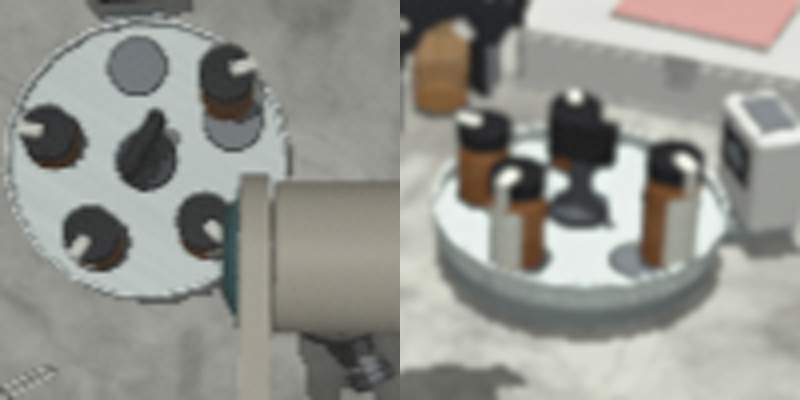

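The knock has happened: a now stands about 20 mm off its bay (p4 left (227,75), pad showing at (235,130)). It is upright and its label still faces outward. c's label is about 13° off. I'll mend both.

```bash
sed -i 's/^C=np.array.*/C=np.array([.639,.1485]); T0=.064/' h.py; python3 -c "
from h import *
x,y,a=bay(-1);a+=np.pi
plan([(.688,.082,.22,2.06,1),(.688,.082,.092,2.06,1),(.688,.082,.108,2.06,1),(x,y,.108,a,1),(x,y,.093,a,1),(x,y,.22,a,1),(.5725,.19,.22,2.42,1),(.5725,.19,.069,2.42,1)])
x,y,a=bay(2);print(x,y,a)"
```

```text
at [0.4995 0.0181 0.2206 1.9968] rp [3.14e+00 1.00e-03] t 32.5
[np.float64(-1.97), np.float64(19.81), np.float64(0.06), 0, 0, np.float64(-3.6)] -> [0.688 0.082 0.22  2.06 ]
[np.float64(0.0), np.float64(0.0), np.float64(12.8), 0, 0, np.float64(-0.0)] -> [0.688 0.082 0.092 2.06 ]
[np.float64(0.0), np.float64(0.0), np.float64(-1.6), 0, 0, np.float64(-0.0)] -> [0.688 0.082 0.108 2.06 ]
[np.float64(0.62), np.float64(-2.04), np.float64(-0.0), 0, 0, np.float64(6.4)] -> [0.667 0.078 0.108 1.949]
[np.float64(0.0), np.float64(0.0), np.float64(1.5), 0, 0, np.float64(-0.0)] -> [0.667 0.078 0.093 1.949]
[np.float64(0.0), np.float64(0.0), np.float64(-12.7), 0, 0, np.float64(-0.0)] -> [0.667 0.078 0.22  1.949]
[np.float64(13.91), np.float64(-4.65), np.float64(-0.0), 0, 0, np.float64(-27.0)] -> [0.572 0.19  0.22  2.42 ]
[np.float64(0.0), np.float64(0.0), np.float64(15.1), 0, 0, np.float64(-0.0)] -> [0.572 0.19  0.069 2.42 ]
q6 end ~ -0.53
0.5747835511977956 0.18914784992141476 2.5772741228718345
```

Call:
apply_moves:
  motion:
    - [[-0.4,4,0,0,0,-3.6,6.6],[-0.8,8,0,0,0,-3.6,6.6],[-1.2,12,0,0,0,-3.6,6.6],[-1.6,16,0,0,0,-3.6,6.6],[-1.97,19.81,0,0,0,-3.6,6.6],[-1.97,19.81,0,0,0,-3.6,6.6],[-1.97,19.81,0,0,0,-3.6,6.6],[-1.97,19.81,0,0,0,-3.6,6.6]]

```text
clock: 33.2
tcp_pos: [0.6889, 0.0853, 0.219]
tcp_rot: [-3.141, -0.0, 2.063]
ft_force: [-1.1, -0.3, 0.1]
gripper_width: 0.0659
grasp_force: 0.0
```

Call:
apply_moves:
  motion:
    - [[0,0,3,0,0,0,6.6],[0,0,6,0,0,0,6.6],[0,0,9,0,0,0,6.6],[0,0,11.5,0,0,0,6.6],[0,0,12.8,0,0,0,6.6],[0,0,12.8,0,0,0,6.6],[0,0,12.8,0,0,0,6.6],[0,0,12.8,0,0,0,6.6]]

```text
clock: 33.87
tcp_pos: [0.6901, 0.0847, 0.095]
tcp_rot: [3.137, 0.002, 2.063]
ft_force: [0.3, 0.2, 0.3]
gripper_width: 0.0663
grasp_force: 0.0
```

Call:
apply_moves:
  motion:
    - [[0,0,0,0,0,0,5],[0,0,0,0,0,0,4.5],[0,0,0,0,0,0,4.2],[0,0,0,0,0,0,3.8],[0,0,0,0,0,0,3.8],[0,0,0,0,0,0,3.8],[0,0,0,0,0,0,3.8],[0,0,0,0,0,0,3.8]]

```text
clock: 34.53
tcp_pos: [0.6899, 0.0849, 0.0936]
tcp_rot: [3.139, 0.001, 2.063]
ft_force: [-1.2, -0.9, 6.3]
gripper_width: 0.0436
grasp_force: 44.9
```

Call:
apply_moves:
  motion:
    - [[0,0,-0.5,0,0,0,3.8],[0,0,-1,0,0,0,3.8],[0,0,-1.6,0,0,0,3.8],[0,0,-1.6,0,0,0,3.8],[0,0,-1.6,0,0,0,3.8],[0,0,-1.6,0,0,0,3.8]]

```text
clock: 35.03
tcp_pos: [0.6889, 0.0847, 0.107]
tcp_rot: [-3.141, -0.0, 2.063]
ft_force: [0.4, -0.6, -1.3]
gripper_width: 0.0429
grasp_force: 45.6
```

```bash
python3 -c "
from h import *
x,y,a=bay(-1);a+=np.pi
plan([(x,y,.106,a,1)])"
```

```text
at [0.6889 0.0847 0.107  2.0627] rp [-3.141 -0.   ] t 35.0
[np.float64(0.43), np.float64(-2.25), np.float64(0.1), 0, 0, np.float64(6.5)] -> [0.667 0.078 0.106 1.949]
q6 end ~ -0.26
```

Call:
apply_moves:
  motion:
    - [[0.1,-0.5,0,0,0,2,3.8],[0.25,-1,0,0,0,4,3.8],[0.4,-1.6,0,0,0,6,3.8],[0.58,-2.25,0,0,0,6.5,3.8],[0.58,-2.25,0,0,0,6.5,3.8],[0.58,-2.25,0.5,0,0,6.5,3.8],[0.58,-2.25,1,0,0,6.5,3.8],[0.58,-2.25,1.2,0,0,6.5,3.8]]

```text
clock: 35.7
tcp_pos: [0.6662, 0.0792, 0.0937]
tcp_rot: [-3.14, -0.0, 1.95]
ft_force: [-0.9, -0.8, 6.8]
gripper_width: 0.043
grasp_force: 46.6
```

Call:
apply_moves:
  motion:
    - [[0,0,0.1,0,0,0,3.8],[0,0,0.2,0,0,0,3.8],[0,0,0.2,0,0,0,3.8],[0,0,0.2,0,0,0,3.8],[0,0,0.2,0,0,0,3.8]]

```text
clock: 36.12
tcp_pos: [0.6666, 0.0793, 0.0937]
tcp_rot: [3.141, 0.0, 1.949]
ft_force: [-1.3, 0.0, 3.3]
gripper_width: 0.0428
grasp_force: 46.1
```

Contact made. I'll release, rise and go to c.

Call:
apply_moves:
  motion:
    - [[0,0,0,0,0,0,4.8],[0,0,0,0,0,0,5.5],[0,0,0,0,0,0,6],[0,0,0,0,0,0,6],[0,0,-1,0,0,0,6],[0,0,-4,0,0,0,6],[0,0,-8,0,0,0,6],[0,0,-12,0,0,0,6]]

```text
clock: 36.78
tcp_pos: [0.6658, 0.0791, 0.2145]
tcp_rot: [-3.14, -0.001, 1.949]
ft_force: [1.6, -1.0, 0.5]
gripper_width: 0.0598
grasp_force: 0.0
```

Call:
apply_moves:
  motion:
    - [[1,-0.3,-0.7,0,0,-5,6.6],[4,-1.2,-0.7,0,0,-10,6.6],[7,-2.2,-0.7,0,0,-15,6.6],[10,-3.3,-0.7,0,0,-20,6.6],[13,-4.3,-0.7,0,0,-27,6.6],[13.9,-4.65,-0.7,0,0,-27,6.6],[13.9,-4.65,-0.7,0,0,-27,6.6],[13.9,-4.65,-0.7,0,0,-27,6.6]]

```text
clock: 37.45
tcp_pos: [0.5722, 0.191, 0.2211]
tcp_rot: [3.141, 0.001, 2.419]
ft_force: [1.3, -0.1, -0.1]
gripper_width: 0.0657
grasp_force: 0.0
```

```bash
python3 -c "
from h import *
V={'side':snapshot('side')}
plan([(.5725,.19,.0695,2.42,1)])"
```

```text
at [0.5725 0.1904 0.2207 2.4185] rp [3.141e+00 1.000e-03] t 37.5
[np.float64(-0.02), np.float64(-0.03), np.float64(15.12), 0, 0, np.float64(-0.1)] -> [0.572 0.19  0.07  2.42 ]
q6 end ~ -0.53
```

Call:
apply_moves:
  motion:
    - [[0,0,4,0,0,0,6.6],[0,0,8,0,0,0,6.6],[0,0,11,0,0,0,6.6],[0,0,13.5,0,0,0,6.6],[0,0,15.1,0,0,0,6.6],[0,0,15.1,0,0,0,6.6],[0,0,15.1,0,0,0,6.6]]

```text
clock: 38.08
tcp_pos: [0.5723, 0.1899, 0.0687]
tcp_rot: [-3.14, -0.001, 2.418]
ft_force: [0.3, 0.0, 0.3]
gripper_width: 0.066
grasp_force: 0.0
```

Call:
apply_moves:
  motion:
    - [[0,0,0,0,0,0,5],[0,0,0,0,0,0,4.5],[0,0,0,0,0,0,4.2],[0,0,0,0,0,0,3.8],[0,0,0,0,0,0,3.8],[0,0,0,0,0,0,3.8],[0,0,0,0,0,0,3.8],[0,0,0,0,0,0,3.8]]

```text
clock: 38.75
tcp_pos: [0.5732, 0.1912, 0.0716]
tcp_rot: [3.138, 0.003, 2.42]
ft_force: [0.6, -1.0, 6.1]
gripper_width: 0.0428
grasp_force: 45.8
```

Call:
apply_moves:
  motion:
    - [[0,0,-0.3,0,0,0,3.8],[0,0,-0.7,0,0,-3,3.8],[-0.24,0.08,-0.8,0,0,-8,3.8],[-0.24,0.08,-0.8,0,0,-13,3.8],[-0.24,0.08,-0.8,0,0,-13,3.8],[-0.24,0.08,-0.8,0,0,-13,3.8]]

```text
clock: 39.25
tcp_pos: [0.574, 0.1902, 0.0773]
tcp_rot: [-3.141, -0.0, 2.645]
ft_force: [-0.2, -0.3, -0.5]
gripper_width: 0.043
grasp_force: 45.7
```

Call:
apply_moves:
  motion:
    - [[0,0,0.3,0,0,0,3.8],[0,0,0.6,0,0,0,3.8],[0,0,0.75,0,0,0,3.8],[0,0,0.8,0,0,0,3.8],[0,0,0.8,0,0,0,3.8],[0,0,0.8,0,0,0,3.8]]

```text
clock: 39.75
tcp_pos: [0.575, 0.191, 0.0716]
tcp_rot: [3.139, 0.002, 2.646]
ft_force: [-4.3, 1.7, 11.3]
gripper_width: 0.043
grasp_force: 46.6
```

Call:
apply_moves:
  motion:
    - [[0,0,0,0,0,0,4.8],[0,0,0,0,0,0,5.5],[0,0,0,0,0,0,6],[0,0,0,0,0,0,6],[0,0,-1,0,0,0,6],[0,0,-4,0,0,0,6],[0,0,-8,0,0,0,6],[0,0,-12,0,0,0,6]]

```text
clock: 40.42
tcp_pos: [0.5735, 0.19, 0.1903]
tcp_rot: [-3.14, -0.002, 2.647]
ft_force: [1.3, 0.2, 1.2]
gripper_width: 0.06
grasp_force: 0.0
```

Call:
apply_moves:
  motion:
    - [[2,0,-2,0,0,0,6],[6,0.5,-2,0,0,0,6],[10,1,-2,0,0,0,6],[13.9,1.6,-2,0,0,0,6],[13.9,1.6,-2,0,0,0,6],[13.9,1.6,-2,0,0,0,6]]

```text
clock: 40.92
tcp_pos: [0.4583, 0.2713, 0.2103]
tcp_rot: [3.141, 0.001, 2.65]
ft_force: [0.9, -0.2, -0.5]
gripper_width: 0.0604
grasp_force: 0.0
```

```bash
python3 -c "
from h import *
V=check()
im=np.hstack([cv2.resize(V['top']['img'][130:230,230:330],None,fx=4,fy=4,interpolation=cv2.INTER_CUBIC),cv2.resize(V['side']['img'][150:250,270:370],None,fx=4,fy=4,interpolation=cv2.INTER_CUBIC)])
cv2.imwrite('pics/p5.png',im)
plan([(C[0],C[1],.22,-.564+np.pi),(C[0],C[1],.098,-.564+np.pi,1)])"
```

```text
a bay [ 0.663  0.078 -1.193] fit [ 0.659  0.076 -1.254] strip -1.242 err mm [-3.9 -1.9]
b bay [ 0.576  0.1   -2.449] fit [ 0.572  0.103 -2.388] strip -2.394 err mm [-4.1  2.9]
c bay [0.571 0.19  2.577] fit [0.57  0.191 2.498] strip 2.547 err mm [-0.1  1.1]
d bay [0.654 0.223 1.321] fit [0.651 0.221 1.305] strip 1.315 err mm [-2.6 -1.4]
at [0.4599 0.27   0.2098 2.6473] rp [3.141e+00 1.000e-03] t 41.0
[np.float64(-21.53), np.float64(-2.19), np.float64(-1.02), 0, 0, np.float64(4.0)] -> [0.639 0.148 0.22  2.578]
[np.float64(0.0), np.float64(0.0), np.float64(12.2), 0, 0, np.float64(-0.0)] -> [0.639 0.148 0.098 2.578]
q6 end ~ -0.78
```

View pics/p5.png

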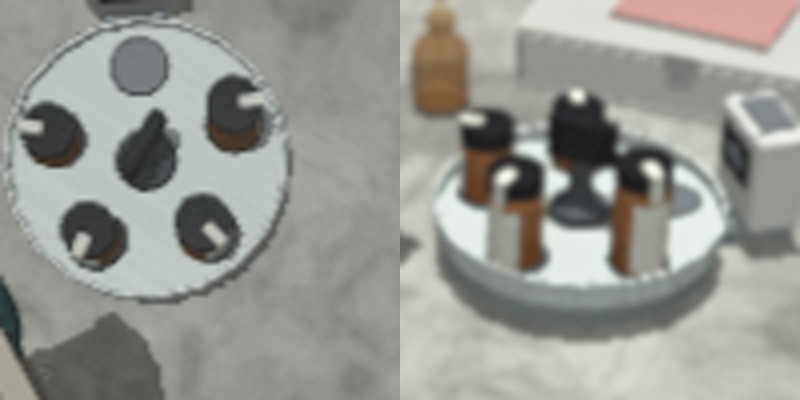

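Everything stands with labels outward. b is about 4–5 mm off centre (a pad crescent shows on its right at (548,258)), so I'll re-centre it before turning.

```bash
python3 -c "
from h import *
plan([(.5765,.101,.22,3.834,2),(.5765,.101,.0805,3.834,1)])
y=3.834;d=np.array([.0035,-.002]);print(d@[np.cos(y),np.sin(y)],d@[np.sin(y),-np.cos(y)])"
```

```text
at [0.4599 0.27   0.2098 2.6473] rp [3.141e+00 1.000e-03] t 41.0
[np.float64(-9.14), np.float64(-4.67), np.float64(-0.51), 0, 0, np.float64(-34.0)] -> [0.518 0.185 0.215 3.241]
[np.float64(-4.97), np.float64(-8.98), np.float64(-0.51), 0, 0, np.float64(-34.0)] -> [0.576 0.101 0.22  3.834]
[np.float64(-0.0), np.float64(0.0), np.float64(13.95), 0, 0, np.float64(-0.0)] -> [0.576 0.101 0.081 3.834]
q6 end ~ -2.09
-0.0014172059720200985 -0.0037737948053478704
```

Call:
apply_moves:
  motion:
    - [[-2,-1,-0.5,0,0,-5,6.6],[-4.5,-2.2,-0.5,0,0,-11,6.6],[-7,-3.5,-0.5,0,0,-17,6.6],[-9.14,-4.67,-0.5,0,0,-23,6.6],[-9.14,-4.67,-0.5,0,0,-29,6.6],[-9.14,-4.67,-0.5,0,0,-34,6.6],[-9.14,-4.67,-0.5,0,0,-34,6.6]]

```text
clock: 41.6
tcp_pos: [0.5188, 0.1841, 0.214]
tcp_rot: [-3.141, -0.0, -3.042]
ft_force: [-0.1, -0.3, -0.6]
gripper_width: 0.0661
grasp_force: 0.0
```

Call:
apply_moves:
  motion:
    - [[-1.2,-2.2,-0.5,0,0,-5,6.6],[-2.4,-4.4,-0.5,0,0,-11,6.6],[-3.7,-6.7,-0.5,0,0,-17,6.6],[-4.97,-8.98,-0.5,0,0,-23,6.6],[-4.97,-8.98,-0.5,0,0,-29,6.6],[-4.97,-8.98,-0.5,0,0,-34,6.6],[-4.97,-8.98,-0.5,0,0,-34,6.6],[-4.97,-8.98,-0.5,0,0,-34,6.6]]

```text
clock: 42.27
tcp_pos: [0.5763, 0.1008, 0.2191]
tcp_rot: [-3.142, -0.0, -2.454]
ft_force: [-0.5, 0.6, -0.2]
gripper_width: 0.066
grasp_force: 0.0
```

Call:
apply_moves:
  motion:
    - [[0,0,4,0,0,0,6.6],[0,0,8,0,0,0,6.6],[0,0,11,0,0,0,6.6],[0,0,13,0,0,0,6.6],[0,0,13.9,0,0,0,6.6],[0,0,13.9,0,0,0,6.6],[0,0,13.9,0,0,0,6.6]]

```text
clock: 42.85
tcp_pos: [0.5766, 0.1014, 0.0814]
tcp_rot: [-3.141, 0.001, -2.45]
ft_force: [0.6, -0.2, 0.3]
gripper_width: 0.0663
grasp_force: 0.0
```

Call:
apply_moves:
  motion:
    - [[0,0,0,0,0,0,5],[0,0,0,0,0,0,4.5],[0,0,0,0,0,0,4.2],[0,0,0,0,0,0,3.8],[0,0,0,0,0,0,3.8],[0,0,0,0,0,0,3.8],[0,0,0,0,0,0,3.8],[0,0,0,0,0,0,3.8]]

```text
clock: 43.52
tcp_pos: [0.5773, 0.1014, 0.0827]
tcp_rot: [-3.139, 0.003, -2.449]
ft_force: [-1.0, -1.0, 7.2]
gripper_width: 0.043
grasp_force: 45.3
```

```bash
python3 -c "
from h import *
plan([(.5803,.0985,.09,3.834-2*np.pi,1)])"
```

```text
at [ 0.5773  0.1014  0.0827 -2.4491] rp [-3.139e+00  3.000e-03] t 43.5
[np.float64(-0.04), np.float64(-0.41), np.float64(-0.73), 0, 0, np.float64(0.0)] -> [ 0.58   0.098  0.09  -2.449]
q6 end ~ 4.19
```

Call:
apply_moves:
  motion:
    - [[0,0,-0.4,0,0,0,3.8],[0,-0.1,-0.7,0,0,1,3.8],[0,-0.3,-0.7,0,0,2,3.8],[-0.05,-0.4,-0.7,0,0,3,3.8],[-0.05,-0.4,-0.5,0,0,3,3.8],[-0.05,-0.4,-0.2,0,0,3,3.8],[-0.05,-0.4,0,0,0,3,3.8],[-0.05,-0.4,0,0,0,3,3.8]]

```text
clock: 44.18
tcp_pos: [0.5803, 0.0981, 0.0826]
tcp_rot: [-3.138, 0.002, -2.501]
ft_force: [-2.7, -2.7, 11.4]
gripper_width: 0.0433
grasp_force: 46.5
```

Call:
apply_moves:
  motion:
    - [[0,0,0,0,0,0,3.8],[0,0,0,0,0,0,3.8],[0,0,0,0,0,0,4.8],[0,0,0,0,0,0,5.5],[0,0,0,0,0,0,6],[0,0,0,0,0,0,6],[0,0,-1,0,0,0,6],[0,0,-4,0,0,0,6]]

```text
clock: 44.85
tcp_pos: [0.5764, 0.0983, 0.1159]
tcp_rot: [3.137, -0.008, -2.501]
ft_force: [-0.7, -0.0, -0.8]
gripper_width: 0.0601
grasp_force: 0.0
```

Call:
apply_moves:
  motion:
    - [[0,0,-4,0,0,0,6],[0,0,-8,0,0,0,6],[3,-3,-8,0,0,7,6],[6,-6,-8,0,0,14,6],[9,-9,-8,0,0,21,6],[9,-12,-8,0,0,28,6],[9,-15,-8,0,0,35,6],[9,-15,-8,0,0,42,6]]

```text
clock: 45.52
tcp_pos: [0.5976, -0.08, 0.2002]
tcp_rot: [-3.14, 0.0, 3.038]
ft_force: [-0.4, -0.2, -0.5]
gripper_width: 0.06
grasp_force: 0.0
```

```bash
python3 -c "
from h import *
V=check()
a=sense()['tcp_rot'][2]%(2*np.pi); 
plan([(C[0],C[1],.22,-.564+np.pi),(C[0],C[1],.098,-.564+np.pi,1)])"
```

```text
a bay [ 0.663  0.078 -1.193] fit [ 0.661  0.078 -1.257] strip -1.249 err mm [-1.5 -0.9]
b bay [ 0.576  0.1   -2.449] fit [ 0.575  0.1   -2.391] strip -2.385 err mm [-1.5 -0.7]
c bay [0.571 0.19  2.577] fit [0.569 0.19  2.625] strip 2.625 err mm [-1.2  0.2]
d bay [0.654 0.223 1.321] fit [0.649 0.222 1.343] strip 1.337 err mm [-4.4 -0.8]
at [ 0.5966 -0.0765  0.2004  3.0459] rp [ 3.142 -0.   ] t 45.6
[np.float64(-2.07), np.float64(22.8), np.float64(-1.96), 0, 0, np.float64(26.8)] -> [0.639 0.148 0.22  2.578]
[np.float64(0.0), np.float64(0.0), np.float64(12.2), 0, 0, np.float64(-0.0)] -> [0.639 0.148 0.098 2.578]
q6 end ~ -0.78
```

```bash
python3 -c "
from h import *
plan([(C[0],C[1],.22,-.564,5),(C[0],C[1],.096,-.564,1)])"
```

```text
at [ 0.5966 -0.0765  0.2004  3.0459] rp [ 3.142 -0.   ] t 45.6
[np.float64(-0.41), np.float64(4.56), np.float64(-0.39), 0, 0, np.float64(41.4)] -> [ 0.605 -0.032  0.204  2.324]
[np.float64(2.7), np.float64(3.7), np.float64(-0.39), 0, 0, np.float64(41.4)] -> [0.614 0.013 0.208 1.602]
[np.float64(4.47), np.float64(0.99), np.float64(-0.39), 0, 0, np.float64(41.4)] -> [0.622 0.058 0.212 0.88 ]
[np.float64(4.01), np.float64(-2.21), np.float64(-0.39), 0, 0, np.float64(41.4)] -> [0.631 0.103 0.216 0.158]
[np.float64(1.55), np.float64(-4.31), np.float64(-0.39), 0, 0, np.float64(41.4)] -> [ 0.639  0.148  0.22  -0.564]
[np.float64(0.0), np.float64(-0.0), np.float64(12.4), 0, 0, np.float64(-0.0)] -> [ 0.639  0.148  0.096 -0.564]
q6 end ~ 2.36
```

Call:
apply_moves:
  motion:
    - [[-0.41,4.56,-0.39,0,0,7,4],[-0.41,4.56,-0.39,0,0,14,4],[-0.41,4.56,-0.39,0,0,21,4],[-0.41,4.56,-0.39,0,0,28,4],[-0.41,4.56,-0.39,0,0,35,4],[-0.41,4.56,-0.39,0,0,41.4,4],[-0.41,4.56,-0.39,0,0,41.4,4]]

```text
clock: 46.2
tcp_pos: [0.6045, -0.0295, 0.2048]
tcp_rot: [3.141, 0.0, 2.328]
ft_force: [-0.3, 0.6, 0.7]
gripper_width: 0.0399
grasp_force: 0.0
```

Call:
apply_moves:
  motion:
    - [[2.7,3.7,-0.39,0,0,7,4],[2.7,3.7,-0.39,0,0,14,4],[2.7,3.7,-0.39,0,0,21,4],[2.7,3.7,-0.39,0,0,28,4],[2.7,3.7,-0.39,0,0,35,4],[2.7,3.7,-0.39,0,0,41.4,4],[2.7,3.7,-0.39,0,0,41.4,4]]

```text
clock: 46.78
tcp_pos: [0.613, 0.0152, 0.2085]
tcp_rot: [3.141, 0.0, 1.607]
ft_force: [-0.3, 1.0, 0.4]
gripper_width: 0.0401
grasp_force: 0.0
```

Call:
apply_moves:
  motion:
    - [[4.47,0.99,-0.39,0,0,7,4],[4.47,0.99,-0.39,0,0,14,4],[4.47,0.99,-0.39,0,0,21,4],[4.47,0.99,-0.39,0,0,28,4],[4.47,0.99,-0.39,0,0,35,4],[4.47,0.99,-0.39,0,0,41.4,4],[4.47,0.99,-0.39,0,0,41.4,4]]

```text
clock: 47.37
tcp_pos: [0.6214, 0.06, 0.2122]
tcp_rot: [3.141, -0.0, 0.885]
ft_force: [1.0, 0.3, 0.1]
gripper_width: 0.0395
grasp_force: 0.0
```

Call:
apply_moves:
  motion:
    - [[4.01,-2.21,-0.39,0,0,7,4],[4.01,-2.21,-0.39,0,0,14,4],[4.01,-2.21,-0.39,0,0,21,4],[4.01,-2.21,-0.39,0,0,28,4],[4.01,-2.21,-0.39,0,0,35,4],[4.01,-2.21,-0.39,0,0,41.4,4],[4.01,-2.21,-0.39,0,0,41.4,4]]

```text
clock: 47.95
tcp_pos: [0.6299, 0.1048, 0.2161]
tcp_rot: [3.142, -0.0, 0.164]
ft_force: [0.3, -0.3, -0.3]
gripper_width: 0.0402
grasp_force: 0.0
```

Call:
apply_moves:
  motion:
    - [[1.55,-4.31,-0.39,0,0,7,4],[1.55,-4.31,-0.39,0,0,14,4],[1.55,-4.31,-0.39,0,0,21,4],[1.55,-4.31,-0.39,0,0,28,4],[1.55,-4.31,-0.39,0,0,35,4],[1.55,-4.31,-0.39,0,0,41.4,4],[1.55,-4.31,-0.39,0,0,41.4,4],[1.55,-4.31,-0.39,0,0,41.4,4]]

```text
clock: 48.62
tcp_pos: [0.6385, 0.1496, 0.2199]
tcp_rot: [-3.142, -0.0, -0.554]
ft_force: [-0.2, -0.2, 0.3]
gripper_width: 0.0401
grasp_force: 0.0
```

```bash
python3 -c "
from h import *
s=snapshot('side'); cv2.imwrite('pics/hd.png',cv2.resize(s['img'][130:230,280:380],None,fx=5,fy=5,interpolation=cv2.INTER_CUBIC))
plan([(C[0],C[1],.096,-.564,1)])"
```

```text
at [ 0.6385  0.1496  0.2199 -0.5554] rp [ 3.142 -0.   ] t 48.7
[np.float64(0.1), np.float64(0.07), np.float64(12.39), 0, 0, np.float64(0.5)] -> [ 0.639  0.148  0.096 -0.564]
q6 end ~ 2.36
```

View pics/hd.png

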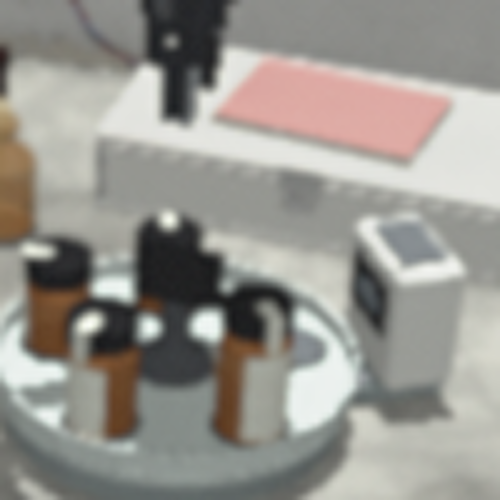

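The gripper tips at (180,115) hang straight above the handle at (190,260), and all four jars are standing. I'll descend and grip.

Call:
apply_moves:
  motion:
    - [[0.1,0.07,3,0,0,0.5,4],[0.1,0.07,6,0,0,0.5,4],[0.1,0.07,8.5,0,0,0.5,4],[0.1,0.07,10.5,0,0,0.5,4],[0.1,0.07,12,0,0,0.5,4],[0.1,0.07,12.4,0,0,0.5,4],[0.1,0.07,12.4,0,0,0.5,4],[0.1,0.07,12.4,0,0,0.5,4]]

```text
clock: 49.33
tcp_pos: [0.6395, 0.1485, 0.0969]
tcp_rot: [-3.141, -0.001, -0.57]
ft_force: [0.1, -0.3, 0.4]
gripper_width: 0.04
grasp_force: 0.0
```

Call:
apply_moves:
  motion:
    - [[0,0,0,0,0,0,3],[0,0,0,0,0,0,2.2],[0,0,0,0,0,0,1.6],[0,0,0,0,0,0,1],[0,0,0,0,0,0,1],[0,0,0,0,0,0,1],[0,0,0,0,0,0,1],[0,0,0,0,0,0,1]]

```text
clock: 50.0
tcp_pos: [0.6384, 0.1465, 0.0975]
tcp_rot: [3.138, -0.0, -0.573]
ft_force: [-10.7, -8.9, 7.3]
gripper_width: 0.0135
grasp_force: 45.8
```

Call:
apply_moves:
  motion:
    - [[0,0.25,0,0,0,-1,1],[0,0.25,0,0,0,-3,1],[0,0.25,0,0,0,-6,1],[0,0.25,0,0,0,-9,1],[0,0.25,0,0,0,-12,1],[0,0.25,0,0,0,-15,1],[0,0.25,0,0,0,-18,1],[0,0.25,0,0,0,-21,1]]

```text
clock: 50.67
tcp_pos: [0.6386, 0.1469, 0.0975]
tcp_rot: [-3.14, -0.003, -0.203]
ft_force: [0.8, 2.4, 3.5]
gripper_width: 0.0133
grasp_force: 45.4
```

Call:
apply_moves:
  motion:
    - [[0,0,0,0,0,-3,1],[0,0,0,0,0,-6,1],[0,0,0,0,0,-9,1],[0,0,0,0,0,-12,1],[0,0,0,0,0,-15,1],[0,0,0,0,0,-18,1],[0,0,0,0,0,-21,1],[0,0,0,0,0,-24,1]]

```text
clock: 51.33
tcp_pos: [0.6385, 0.1475, 0.0975]
tcp_rot: [-3.14, -0.004, 0.217]
ft_force: [1.6, 4.0, 2.6]
gripper_width: 0.0132
grasp_force: 45.3
```

Call:
apply_moves:
  motion:
    - [[0,0,0,0,0,-3,1],[0,0,0,0,0,-6,1],[0,0,0,0,0,-9,1],[0,0,0,0,0,-12,1],[0,0,0,0,0,-15,1],[0,0,0,0,0,-18,1],[0,0,0,0,0,-21,1],[0,0,0,0,0,-24,1]]

```text
clock: 52.0
tcp_pos: [0.6383, 0.148, 0.0975]
tcp_rot: [-3.141, -0.004, 0.636]
ft_force: [-0.1, 5.5, 4.1]
gripper_width: 0.0133
grasp_force: 45.4
```

Call:
apply_moves:
  motion:
    - [[0,0,0,0,0,-2,1],[0,0,0,0,0,-3,1],[0,0,0,0,0,-3,1],[0,0,0,0,0,-3,1],[0,0,0,0,0,-3,1.6],[0,0,0,0,0,-3,2.2],[0,0,0,0,0,-3,2.8],[0,0,0,0,0,-3,2.8]]

```text
clock: 52.67
tcp_pos: [0.6377, 0.1461, 0.0957]
tcp_rot: [3.141, 0.0, 0.684]
ft_force: [-1.0, -0.6, -0.7]
gripper_width: 0.0278
grasp_force: 0.0
```

Call:
apply_moves:
  motion:
    - [[0,0,0,0,0,0,2.8],[0,0,0,0,0,0,2.8],[0,0,0,0,0,0,2.8],[0,0,0,0,0,0,2.8],[0,0,0,0,0,0,2.8],[0,0,0,0,0,0,2.8],[0,0,0,0,0,0,2.8],[0,0,0,0,0,0,2.8]]

```text
clock: 53.33
tcp_pos: [0.6377, 0.1463, 0.0958]
tcp_rot: [3.142, 0.0, 0.684]
ft_force: [-0.3, 0.0, 0.5]
gripper_width: 0.0283
grasp_force: 0.0
```

Call:
apply_moves:
  motion:
    - [[0,0,0,0,0,0,2.8],[0,0,0,0,0,0,2.8],[0,0,0,0,0,0,2.8],[0,0,0,0,0,0,2.8],[0,0,0,0,0,0,2.8],[0,0,0,0,0,0,2.8],[0,0,0,0,0,0,2.8],[0,0,0,0,0,0,2.8]]

```text
clock: 54.0
tcp_pos: [0.6377, 0.1463, 0.0958]
tcp_rot: [3.142, 0.0, 0.684]
ft_force: [-0.1, 0.1, 0.5]
gripper_width: 0.0279
grasp_force: 0.0
```

Call:
apply_moves:
  motion:
    - [[0,0,0,0,0,0,2.8],[0,0,0,0,0,0,2.8],[0,0,0,0,0,0,2.8],[0,0,0,0,0,0,2.8],[0,0,0,0,0,0,2.8],[0,0,0,0,0,0,2.8],[0,0,0,0,0,0,2.8],[0,0,0,0,0,0,2.8]]

```text
clock: 54.67
tcp_pos: [0.6377, 0.1463, 0.0958]
tcp_rot: [3.141, -0.0, 0.684]
ft_force: [0.2, 0.5, -1.0]
gripper_width: 0.0283
grasp_force: 0.0
```

```bash
python3 -c "
from h import *
s=snapshot('side'); t=snapshot('top'); im=np.hstack([cv2.resize(m,None,fx=4,fy=4,interpolation=cv2.INTER_CUBIC) for m in(t['img'][130:230,230:330],s['img'][140:240,280:380])]); cv2.imwrite('pics/t1.png',im); plan([])" 2>&1 | head -3
```

```text
at [0.6377 0.1463 0.0958 0.684 ] rp [3.141 0.   ] t 54.8
q6 end ~ 1.11
```

View pics/t1.png

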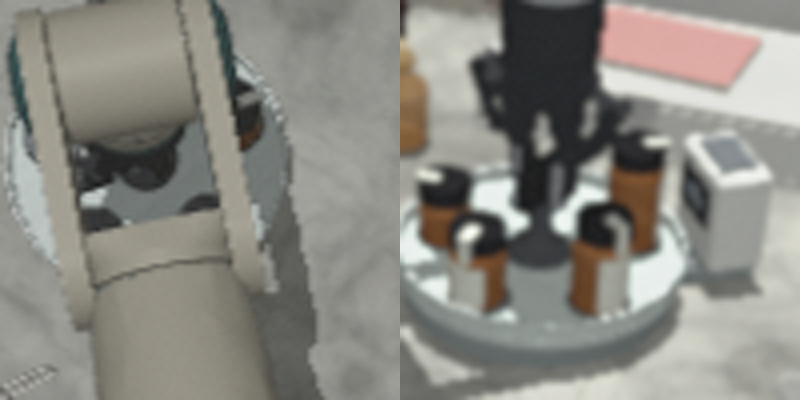

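a stands at the reader (635,190 right half) with its label towards the window, and the stop lasted over 2 s. Next is b.

Call:
apply_moves:
  motion:
    - [[0,0,0,0,0,0,2],[0,0,0,0,0,0,1.5],[0,0,0,0,0,0,1],[0,0,0,0,0,0,1],[0,0,0,0,0,0,1],[0,0,0,0,0,0,1],[0,0,0,0,0,0,1],[0,0,0,0,0,0,1]]

```text
clock: 55.43
tcp_pos: [0.6371, 0.1471, 0.0959]
tcp_rot: [-3.14, 0.001, 0.685]
ft_force: [-3.8, 2.0, 2.8]
gripper_width: 0.0134
grasp_force: 45.6
```

Call:
apply_moves:
  motion:
    - [[0,0,0,0,0,-1,1],[0,0,0,0,0,-3,1],[0,0,0,0,0,-6,1],[0,0,0,0,0,-9,1],[0,0,0,0,0,-12,1],[0,0,0,0,0,-15,1],[0,0,0,0,0,-18,1],[0,0,0,0,0,-21,1]]

```text
clock: 56.1
tcp_pos: [0.6371, 0.1471, 0.0959]
tcp_rot: [-3.14, -0.0, 1.053]
ft_force: [-3.4, 2.0, 2.0]
gripper_width: 0.0134
grasp_force: 45.6
```

Call:
apply_moves:
  motion:
    - [[0,0,0,0,0,-3,1],[0,0,0,0,0,-6,1],[0,0,0,0,0,-9,1],[0,0,0,0,0,-12,1],[0,0,0,0,0,-15,1],[0,0,0,0,0,-18,1],[0,0,0,0,0,-21,1],[0,0,0,0,0,-24,1]]

```text
clock: 56.77
tcp_pos: [0.6372, 0.1471, 0.0959]
tcp_rot: [-3.14, -0.001, 1.473]
ft_force: [-3.3, 2.2, 1.1]
gripper_width: 0.0135
grasp_force: 45.5
```

Call:
apply_moves:
  motion:
    - [[0,0,0,0,0,-3,1],[0,0,0,0,0,-6,1],[0,0,0,0,0,-9,1],[0,0,0,0,0,-12,1],[0,0,0,0,0,-15,1],[0,0,0,0,0,-18,1],[0,0,0,0,0,-21,1],[0,0,0,0,0,-24,1]]

```text
clock: 57.43
tcp_pos: [0.6372, 0.1471, 0.0959]
tcp_rot: [-3.141, -0.001, 1.892]
ft_force: [-3.6, 2.5, 2.2]
gripper_width: 0.0134
grasp_force: 45.5
```

Call:
apply_moves:
  motion:
    - [[0,0,0,0,0,-2,1],[0,0,0,0,0,-3.5,1],[0,0,0,0,0,-3.5,1],[0,0,0,0,0,-3.5,1],[0,0,0,0,0,-3.5,1.6],[0,0,0,0,0,-3.5,2.2],[0,0,0,0,0,-3.5,2.8],[0,0,0,0,0,-3.5,2.8]]

```text
clock: 58.1
tcp_pos: [0.6379, 0.146, 0.0958]
tcp_rot: [3.141, 0.0, 1.949]
ft_force: [0.8, 0.2, 0.2]
gripper_width: 0.0282
grasp_force: 0.0
```

Call:
apply_moves:
  motion:
    - [[0,0,0,0,0,0,2.8],[0,0,0,0,0,0,2.8],[0,0,0,0,0,0,2.8],[0,0,0,0,0,0,2.8],[0,0,0,0,0,0,2.8],[0,0,0,0,0,0,2.8],[0,0,0,0,0,0,2.8],[0,0,0,0,0,0,2.8]]

```text
clock: 58.77
tcp_pos: [0.6377, 0.1463, 0.0958]
tcp_rot: [-3.142, 0.0, 1.949]
ft_force: [0.2, 1.1, -0.4]
gripper_width: 0.0282
grasp_force: 0.0
```

Call:
apply_moves:
  motion:
    - [[0,0,0,0,0,0,2.8],[0,0,0,0,0,0,2.8],[0,0,0,0,0,0,2.8],[0,0,0,0,0,0,2.8],[0,0,0,0,0,0,2.8],[0,0,0,0,0,0,2.8],[0,0,0,0,0,0,2.8],[0,0,0,0,0,0,2.8]]

```text
clock: 59.43
tcp_pos: [0.6377, 0.1463, 0.0958]
tcp_rot: [-3.142, 0.0, 1.949]
ft_force: [0.2, 0.0, -0.6]
gripper_width: 0.0283
grasp_force: 0.0
```

Call:
apply_moves:
  motion:
    - [[0,0,0,0,0,0,2.8],[0,0,0,0,0,0,2.8],[0,0,0,0,0,0,2.8],[0,0,0,0,0,0,2.8],[0,0,0,0,0,0,2.8],[0,0,0,0,0,0,2.8],[0,0,0,0,0,0,2.8],[0,0,0,0,0,0,2.8]]

```text
clock: 60.1
tcp_pos: [0.6377, 0.1463, 0.0958]
tcp_rot: [-3.142, 0.0, 1.949]
ft_force: [-0.8, -0.5, -0.6]
gripper_width: 0.0277
grasp_force: 0.0
```

```bash
python3 -c "
from h import *
V={'side':snapshot('side')}
for j,k in dict(a=1,b=0,d=-2,c=-1).items():
    x,y,a=bay(k); print(j,np.round([x,y,a],3),fit(V,x,y,{j:H[j]},.035,[a],('side',)))
st=sense();print(st['tcp_pos'],st['tcp_rot'])"
```

```text
a [0.658 0.222 1.321] {'a': (np.float64(24.58), array([0.6935, 0.1798, 3.8424]))}
b [0.715 0.153 0.064] {'b': (np.float64(33.34), array([ 0.7167,  0.1552, -0.3711]))}
d [ 0.58   0.1   -2.449] {'d': (np.float64(35.0), array([ 0.5808,  0.0976, -2.4594]))}
c [ 0.667  0.078 -1.193] {'c': (np.float64(36.68), array([ 0.667 ,  0.0764, -1.1482]))}
[0.63770079 0.1463072  0.09576541] [-3.14156381e+00  1.11633600e-04  1.94930939e+00]
```

b read. Next is c, and after it d.

Call:
apply_moves:
  motion:
    - [[0,0,0,0,0,0,2],[0,0,0,0,0,0,1.5],[0,0,0,0,0,0,1],[0,0,0,0,0,0,1],[0,0,0,0,0,0,1],[0,0,0,0,0,0,1],[0,0,0,0,0,0,1],[0,0,0,0,0,0,1]]

```text
clock: 60.82
tcp_pos: [0.6376, 0.1463, 0.0959]
tcp_rot: [-3.141, 0.0, 1.949]
ft_force: [-3.5, -1.4, 2.1]
gripper_width: 0.0131
grasp_force: 45.9
```

Call:
apply_moves:
  motion:
    - [[0,0,0,0,0,-1,1],[0,0,0,0,0,-3,1],[0,0,0,0,0,-6,1],[0,0,0,0,0,-9,1],[0,0,0,0,0,-12,1],[0,0,0,0,0,-15,1],[0,0,0,0,0,-18,1],[0,0,0,0,0,-21,1]]

```text
clock: 61.48
tcp_pos: [0.6379, 0.1464, 0.0959]
tcp_rot: [3.141, 0.0, 2.319]
ft_force: [0.1, 0.5, 1.1]
gripper_width: 0.0131
grasp_force: 45.9
```

Call:
apply_moves:
  motion:
    - [[0,0,0,0,0,-3,1],[0,0,0,0,0,-6,1],[0,0,0,0,0,-9,1],[0,0,0,0,0,-12,1],[0,0,0,0,0,-15,1],[0,0,0,0,0,-18,1],[0,0,0,0,0,-21,1],[0,0,0,0,0,-24,1]]

```text
clock: 62.15
tcp_pos: [0.6382, 0.1468, 0.0959]
tcp_rot: [3.14, 0.001, 2.739]
ft_force: [1.2, 1.4, 1.3]
gripper_width: 0.0137
grasp_force: 45.8
```

Call:
apply_moves:
  motion:
    - [[0,0,0,0,0,-3,1],[0,0,0,0,0,-6,1],[0,0,0,0,0,-9,1],[0,0,0,0,0,-12,1],[0,0,0,0,0,-15,1],[0,0,0,0,0,-18,1],[0,0,0,0,0,-21,1],[0,0,0,0,0,-24,1]]

```text
clock: 62.82
tcp_pos: [0.6383, 0.1472, 0.0959]
tcp_rot: [3.14, 0.002, -3.125]
ft_force: [2.8, 4.2, 0.0]
gripper_width: 0.0129
grasp_force: 45.7
```

Call:
apply_moves:
  motion:
    - [[0,0,0,0,0,-2,1],[0,0,0,0,0,-3,1],[0,0,0,0,0,-3,1],[0,0,0,0,0,-3,1],[0,0,0,0,0,-3,1.6],[0,0,0,0,0,-3,2.2],[0,0,0,0,0,-3,2.8],[0,0,0,0,0,-3,2.8]]

```text
clock: 63.48
tcp_pos: [0.6377, 0.146, 0.0957]
tcp_rot: [-3.141, -0.0, -3.077]
ft_force: [-0.0, -0.5, -0.7]
gripper_width: 0.0282
grasp_force: 0.0
```

Call:
apply_moves:
  motion:
    - [[0,0,0,0,0,0,2.8],[0,0,0,0,0,0,2.8],[0,0,0,0,0,0,2.8],[0,0,0,0,0,0,2.8],[0,0,0,0,0,0,2.8],[0,0,0,0,0,0,2.8],[0,0,0,0,0,0,2.8],[0,0,0,0,0,0,2.8]]

```text
clock: 64.15
tcp_pos: [0.6377, 0.1463, 0.0958]
tcp_rot: [-3.142, -0.0, -3.077]
ft_force: [0.7, -0.3, -0.6]
gripper_width: 0.0281
grasp_force: 0.0
```

Call:
apply_moves:
  motion:
    - [[0,0,0,0,0,0,2.8],[0,0,0,0,0,0,2.8],[0,0,0,0,0,0,2.8],[0,0,0,0,0,0,2.8],[0,0,0,0,0,0,2.8],[0,0,0,0,0,0,2.8],[0,0,0,0,0,0,2.8],[0,0,0,0,0,0,2.8]]

```text
clock: 64.82
tcp_pos: [0.6377, 0.1463, 0.0957]
tcp_rot: [-3.141, 0.0, -3.077]
ft_force: [-0.1, 0.1, 0.6]
gripper_width: 0.0279
grasp_force: 0.0
```

Call:
apply_moves:
  motion:
    - [[0,0,0,0,0,0,2.8],[0,0,0,0,0,0,2.8],[0,0,0,0,0,0,2.8],[0,0,0,0,0,0,2.8],[0,0,0,0,0,0,2.8],[0,0,0,0,0,0,2.8],[0,0,0,0,0,0,2.8],[0,0,0,0,0,0,2.8]]

```text
clock: 65.48
tcp_pos: [0.6377, 0.1463, 0.0958]
tcp_rot: [-3.141, -0.0, -3.077]
ft_force: [-0.4, 0.6, -0.9]
gripper_width: 0.0279
grasp_force: 0.0
```

```bash
python3 -c "
from h import *
s=snapshot('side'); cv2.imwrite('pics/t3.png',cv2.resize(s['img'][140:240,280:380],None,fx=5,fy=5,interpolation=cv2.INTER_CUBIC)); print(sense()['qpos'])"
```

```text
[ 1.69119423e-01  4.96315075e-01  1.16073822e+00 -7.89272994e-05
  1.48455461e+00 -1.46601966e+00]
```

View pics/t3.png

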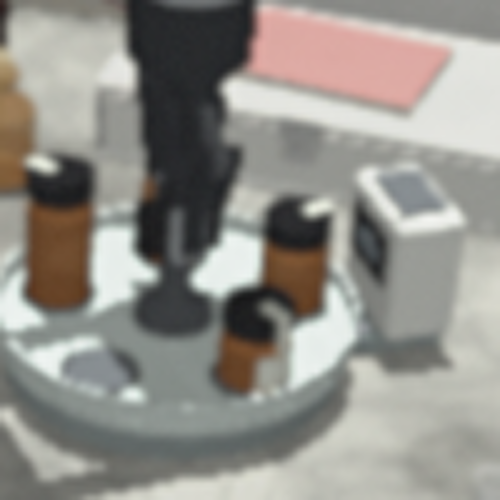

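c is at the reader (298,250), label towards it, and d waits at (255,340). Next is d.

Call:
apply_moves:
  motion:
    - [[0,0,0,0,0,0,2],[0,0,0,0,0,0,1.5],[0,0,0,0,0,0,1],[0,0,0,0,0,0,1],[0,0,0,0,0,0,1],[0,0,0,0,0,0,1],[0,0,0,0,0,0,1],[0,0,0,0,0,0,1]]

```text
clock: 66.2
tcp_pos: [0.6377, 0.1472, 0.0959]
tcp_rot: [3.14, 0.0, -3.076]
ft_force: [-0.3, 5.8, 0.2]
gripper_width: 0.0136
grasp_force: 45.6
```

Call:
apply_moves:
  motion:
    - [[0,0,0,0,0,-1,1],[0,0,0,0,0,-3,1],[0,0,0,0,0,-6,1],[0,0,0,0,0,-9,1],[0,0,0,0,0,-12,1],[0,0,0,0,0,-15,1],[0,0,0,0,0,-18,1],[0,0,0,0,0,-21,1]]

```text
clock: 66.87
tcp_pos: [0.6376, 0.1474, 0.0959]
tcp_rot: [3.14, 0.001, -2.708]
ft_force: [-0.4, 5.3, 0.7]
gripper_width: 0.0135
grasp_force: 45.6
```

Call:
apply_moves:
  motion:
    - [[0,0,0,0,0,-3,1],[0,0,0,0,0,-6,1],[0,0,0,0,0,-9,1],[0,0,0,0,0,-12,1],[0,0,0,0,0,-15,1],[0,0,0,0,0,-18,1],[0,0,0,0,0,-21,1],[0,0,0,0,0,-24,1]]

```text
clock: 67.53
tcp_pos: [0.6375, 0.1475, 0.0959]
tcp_rot: [3.141, 0.001, -2.288]
ft_force: [-0.9, 6.6, 0.6]
gripper_width: 0.0134
grasp_force: 45.6
```

Call:
apply_moves:
  motion:
    - [[0,0,0,0,0,-3,1],[0,0,0,0,0,-6,1],[0,0,0,0,0,-9,1],[0,0,0,0,0,-12,1],[0,0,0,0,0,-15,1],[0,0,0,0,0,-18,1],[0,0,0,0,0,-21,1],[0,0,0,0,0,-24,1]]

```text
clock: 68.2
tcp_pos: [0.6374, 0.1476, 0.0959]
tcp_rot: [3.141, 0.001, -1.869]
ft_force: [-1.7, 5.9, 1.0]
gripper_width: 0.013
grasp_force: 45.6
```

Call:
apply_moves:
  motion:
    - [[0,0,0,0,0,-2,1],[0,0,0,0,0,-3,1],[0,0,0,0,0,-3,1],[0,0,0,0,0,-3,1],[0,0,0,0,0,-3,1.6],[0,0,0,0,0,-3,2.2],[0,0,0,0,0,-3,2.8],[0,0,0,0,0,-3,2.8]]

```text
clock: 68.87
tcp_pos: [0.6378, 0.1458, 0.0958]
tcp_rot: [-3.141, -0.001, -1.821]
ft_force: [1.2, -0.8, 0.8]
gripper_width: 0.0279
grasp_force: 0.0
```

Call:
apply_moves:
  motion:
    - [[0,0,0,0,0,0,2.8],[0,0,0,0,0,0,2.8],[0,0,0,0,0,0,2.8],[0,0,0,0,0,0,2.8],[0,0,0,0,0,0,2.8],[0,0,0,0,0,0,2.8],[0,0,0,0,0,0,2.8],[0,0,0,0,0,0,2.8]]

```text
clock: 69.53
tcp_pos: [0.6377, 0.1463, 0.0958]
tcp_rot: [-3.142, -0.0, -1.821]
ft_force: [-0.0, -0.3, -0.2]
gripper_width: 0.0281
grasp_force: 0.0
```

Call:
apply_moves:
  motion:
    - [[0,0,0,0,0,0,2.8],[0,0,0,0,0,0,2.8],[0,0,0,0,0,0,2.8],[0,0,0,0,0,0,2.8],[0,0,0,0,0,0,2.8],[0,0,0,0,0,0,2.8],[0,0,0,0,0,0,2.8],[0,0,0,0,0,0,2.8]]

```text
clock: 70.2
tcp_pos: [0.6377, 0.1463, 0.0958]
tcp_rot: [-3.142, -0.0, -1.821]
ft_force: [-0.3, -0.9, -0.2]
gripper_width: 0.0284
grasp_force: 0.0
```

Call:
apply_moves:
  motion:
    - [[0,0,0,0,0,0,2.8],[0,0,0,0,0,0,2.8],[0,0,0,0,0,0,2.8],[0,0,0,0,0,0,2.8],[0,0,0,0,0,0,2.8],[0,0,0,0,0,0,2.8],[0,0,0,0,0,0,2.8],[0,0,0,0,0,0,2.8]]

```text
clock: 70.87
tcp_pos: [0.6377, 0.1463, 0.0958]
tcp_rot: [-3.142, -0.0, -1.821]
ft_force: [-0.1, -0.0, 0.4]
gripper_width: 0.0277
grasp_force: 0.0
```

Call:
apply_moves:
  motion:
    - [[0,0,-2,0,0,0,3.5],[0,0,-5,0,0,0,3.5],[0,0,-9,0,0,0,3.5],[0,0,-12,0,0,0,3.5],[0,0,-12,0,0,0,3.5],[0,0,-12,0,0,0,3.5]]

```text
clock: 71.37
tcp_pos: [0.6386, 0.1465, 0.2187]
tcp_rot: [-3.137, 0.002, -1.821]
ft_force: [-0.0, -0.6, -0.7]
gripper_width: 0.0348
grasp_force: 0.0
```

```bash
python3 -c "
from h import *
V={'side':snapshot('side')}
for j,k in dict(d=0,b=2).items():
    x,y,a=bay(k); print(j,np.round([x,y,a],3),fit(V,x,y,{j:H[j]},.035,[a],('side',)))
plan([])" 2>&1|grep -v q6
```

```text
d [0.715 0.153 0.064] {'d': (np.float64(27.92), array([ 0.7168,  0.158 , -0.2217]))}
b [0.575 0.189 2.577] {'b': (np.float64(35.2), array([0.5725, 0.1935, 2.832 ]))}
at [ 0.6378  0.1463  0.216  -1.8206] rp [-3.141  0.   ] t 71.4
```

d read. I'll turn the wrist back 180° above the handle for the last turn.

Call:
apply_moves:
  motion:
    - [[0,0,0,0,0,7,3.5],[0,0,0,0,0,14,3.5],[0,0,0,0,0,21,3.5],[0,0,0,0,0,28,3.5],[0,0,0,0,0,35,3.5],[0,0,0,0,0,42,3.5],[0,0,0,0,0,45,3.5],[0,0,0,0,0,45,3.5]]

```text
clock: 72.08
tcp_pos: [0.637, 0.1462, 0.2132]
tcp_rot: [3.14, -0.004, -2.608]
ft_force: [-0.3, 0.4, 0.9]
gripper_width: 0.0352
grasp_force: 0.0
```

Call:
apply_moves:
  motion:
    - [[0,0,0,0,0,7,3.5],[0,0,0,0,0,14,3.5],[0,0,0,0,0,21,3.5],[0,0,0,0,0,28,3.5],[0,0,0,0,0,35,3.5],[0,0,0,0,0,42,3.5],[0,0,0,0,0,45,3.5],[0,0,0,0,0,45,3.5]]

```text
clock: 72.75
tcp_pos: [0.6373, 0.1462, 0.2141]
tcp_rot: [-3.14, -0.002, 2.892]
ft_force: [0.6, -0.7, -0.6]
gripper_width: 0.0348
grasp_force: 0.0
```

Call:
apply_moves:
  motion:
    - [[0,0,0,0,0,7,3.5],[0,0,0,0,0,14,3.5],[0,0,0,0,0,21,3.5],[0,0,0,0,0,28,3.5],[0,0,0,0,0,35,3.5],[0,0,0,0,0,42,3.5],[0,0,0,0,0,45,3.5],[0,0,0,0,0,45,3.5]]

```text
clock: 73.42
tcp_pos: [0.6374, 0.1463, 0.2146]
tcp_rot: [-3.14, -0.001, 2.108]
ft_force: [0.5, 0.0, 0.1]
gripper_width: 0.0351
grasp_force: 0.0
```

Call:
apply_moves:
  motion:
    - [[0,0,0,0,0,7,3.5],[0,0,0,0,0,14,3.5],[0,0,0,0,0,21,3.5],[0,0,0,0,0,28,3.5],[0,0,0,0,0,35,3.5],[0,0,0,0,0,42,3.5],[0,0,0,0,0,45,3.5],[0,0,0,0,0,45,3.5]]

```text
clock: 74.08
tcp_pos: [0.6375, 0.1463, 0.215]
tcp_rot: [-3.141, 0.001, 1.323]
ft_force: [0.1, -0.4, 0.1]
gripper_width: 0.0352
grasp_force: 0.0
```

Call:
apply_moves:
  motion:
    - [[0,0,3,0,0,0,3.5],[0,0,6,0,0,0,3.5],[0,0,8.5,0,0,0,3.5],[0,0,10.5,0,0,0,3.5],[0,0,12,0,0,0,3.5],[0,0,12,0,0,0,3.5],[0,0,12,0,0,0,3.5],[0,0,12,0,0,0,3.5]]

```text
clock: 74.75
tcp_pos: [0.6383, 0.1464, 0.0972]
tcp_rot: [3.14, -0.001, 1.323]
ft_force: [0.1, -0.7, 0.0]
gripper_width: 0.035
grasp_force: 0.0
```

Call:
apply_moves:
  motion:
    - [[0,0,0,0,0,0,2.5],[0,0,0,0,0,0,1.8],[0,0,0,0,0,0,1],[0,0,0,0,0,0,1],[0,0,0,0,0,0,1],[0,0,0,0,0,0,1],[0,0,0,0,0,0,1],[0,0,0,0,0,0,1]]

```text
clock: 75.42
tcp_pos: [0.6371, 0.1467, 0.0975]
tcp_rot: [-3.141, -0.0, 1.322]
ft_force: [-8.4, 0.8, 6.2]
gripper_width: 0.0135
grasp_force: 46.3
```

Call:
apply_moves:
  motion:
    - [[0,0,0,0,0,-1,1],[0,0,0,0,0,-3,1],[0,0,0,0,0,-6,1],[0,0,0,0,0,-9,1],[0,0,0,0,0,-12,1],[0,0,0,0,0,-15,1],[0,0,0,0,0,-18,1],[0,0,0,0,0,-21,1]]

```text
clock: 76.08
tcp_pos: [0.6373, 0.1467, 0.0975]
tcp_rot: [-3.141, -0.001, 1.691]
ft_force: [-7.0, 0.2, 5.6]
gripper_width: 0.0133
grasp_force: 46.3
```

Call:
apply_moves:
  motion:
    - [[0,0,0,0,0,-3,1],[0,0,0,0,0,-6,1],[0,0,0,0,0,-9,1],[0,0,0,0,0,-12,1],[0,0,0,0,0,-15,1],[0,0,0,0,0,-18,1],[0,0,0,0,0,-21,1],[0,0,0,0,0,-24,1]]

```text
clock: 76.75
tcp_pos: [0.6375, 0.1468, 0.0975]
tcp_rot: [3.141, -0.0, 2.11]
ft_force: [-5.4, 0.7, 5.6]
gripper_width: 0.0134
grasp_force: 46.1
```

Call:
apply_moves:
  motion:
    - [[0,0,0,0,0,-3,1],[0,0,0,0,0,-6,1],[0,0,0,0,0,-9,1],[0,0,0,0,0,-12,1],[0,0,0,0,0,-15,1],[0,0,0,0,0,-18,1],[0,0,0,0,0,-21,1],[0,0,0,0,0,-24,1]]

```text
clock: 77.42
tcp_pos: [0.6376, 0.1469, 0.0975]
tcp_rot: [3.14, 0.0, 2.529]
ft_force: [-4.5, 1.3, 4.9]
gripper_width: 0.0132
grasp_force: 46.1
```

Call:
apply_moves:
  motion:
    - [[0,0,0,0,0,-2,1],[0,0,0,0,0,-3,1],[0,0,0,0,0,-3,1],[0,0,0,0,0,-3,1],[0,0,0,0,0,-3,1.6],[0,0,0,0,0,-3,2.2],[0,0,0,0,0,-3,2.8],[0,0,0,0,0,-3,2.8]]

```text
clock: 78.08
tcp_pos: [0.6378, 0.1462, 0.0957]
tcp_rot: [-3.142, 0.0, 2.578]
ft_force: [-0.1, -0.0, -0.4]
gripper_width: 0.028
grasp_force: 0.0
```

Call:
apply_moves:
  motion:
    - [[0,0,0,0,0,0,2.8],[0,0,0,0,0,0,2.8],[0,0,0,0,0,0,2.8],[0,0,0,0,0,0,2.8],[0,0,0,0,0,0,2.8],[0,0,0,0,0,0,2.8],[0,0,0,0,0,0,2.8],[0,0,0,0,0,0,2.8]]

```text
clock: 78.75
tcp_pos: [0.6377, 0.1463, 0.0958]
tcp_rot: [-3.142, 0.0, 2.578]
ft_force: [0.3, 0.3, 0.5]
gripper_width: 0.0279
grasp_force: 0.0
```

Call:
apply_moves:
  motion:
    - [[0,0,0,0,0,0,2.8],[0,0,-2,0,0,0,3.5],[0,0,-5,0,0,0,3.5],[0,0,-9,0,0,0,3.5],[0,0,-12,0,0,0,3.5],[0,0,-13,0,0,0,3.5],[0,0,-13,0,0,0,3.5],[0,0,-13,0,0,0,3.5]]

```text
clock: 79.42
tcp_pos: [0.6377, 0.1463, 0.2252]
tcp_rot: [-3.141, -0.0, 2.578]
ft_force: [-0.4, 0.1, -1.3]
gripper_width: 0.0354
grasp_force: 0.0
```

```bash
python3 -c "
from h import *
plan([(.50,-.03,.225,sense()['tcp_rot'][2],1)])"
```

```text
at [0.6377 0.1463 0.2252 2.5777] rp [-3.141 -0.   ] t 79.4
[np.float64(2.21), np.float64(-22.26), np.float64(0.02), 0, 0, np.float64(-0.0)] -> [ 0.5   -0.03   0.225  2.578]
q6 end ~ -1.07
```

Call:
apply_moves:
  motion:
    - [[0.3,-4,0,0,0,0,3.5],[0.7,-8,0,0,0,0,3.5],[1.1,-12,0,0,0,0,3.5],[1.5,-16,0,0,0,0,3.5],[1,-20,0,0,0,0,3.5],[0,-24,0,0,0,0,3.5],[0,-27,0,0,0,0,3.5],[0,-27,0,0,0,0,3.5]]

```text
clock: 80.08
tcp_pos: [0.4905, -0.0856, 0.2231]
tcp_rot: [-3.139, -0.004, 2.573]
ft_force: [-0.3, 0.7, 0.5]
gripper_width: 0.035
grasp_force: 0.0
```

Call:
apply_moves:
  motion:
    - [[0,0,0,0,0,0,3.5],[-3,0,0,0,0,0,3.5],[-7,0,0,0,0,0,3.5],[-7,0,0,0,0,0,3.5],[-7,0,0,0,0,0,3.5]]

```text
clock: 80.5
tcp_pos: [0.553, -0.1187, 0.2216]
tcp_rot: [-3.14, -0.007, 2.578]
ft_force: [-0.2, 0.5, -0.4]
gripper_width: 0.0351
grasp_force: 0.0
```

```bash
python3 -c "
from h import *
V=check()
im=np.hstack([cv2.resize(V['top']['img'][130:230,230:330],None,fx=4,fy=4,interpolation=cv2.INTER_CUBIC),cv2.resize(V['side']['img'][150:250,270:370],None,fx=4,fy=4,interpolation=cv2.INTER_CUBIC)])
cv2.imwrite('pics/fin.png',im)"
```

```text
a bay [ 0.663  0.078 -1.193] fit [ 0.661  0.078 -1.272] strip -1.261 err mm [-2.3 -0.9]
b bay [ 0.576  0.1   -2.449] fit [ 0.575  0.1   -2.406] strip -2.401 err mm [-1.3 -0.2]
c bay [0.571 0.19  2.577] fit [0.57  0.19  2.561] strip 2.58 err mm [-0.7  0.2]
d bay [0.654 0.223 1.321] fit [0.65  0.221 1.3  ] strip 1.327 err mm [-3.7 -1.3]
```

View pics/fin.png

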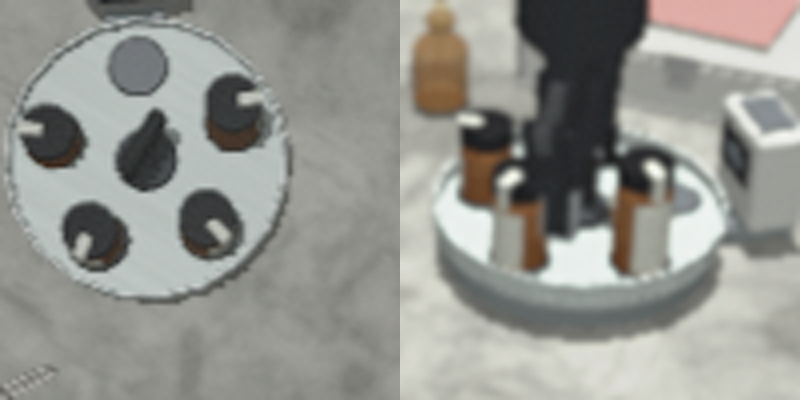

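The empty bay is at the reader (137,65), and all four jars stand within about 4 mm of their bay centres with labels outward. The arm is clear, so I'm handing in.

```bash
python3 -c "
from bench import hand_in
print(hand_in())"
```

```text
the job is handed in; nothing more can be done
None
```

I handed the job in at about 80 s: all four amber jars (a, b, c, d) were stopped at the reader for about 2 s each, tallest to shortest, and an empty bay is now at the reader; in the last picture the jars stand within about 4 mm of their bay centres with labels within about 5° of outward, after I put jar a back when it was knocked about 20 mm aside.

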